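# Lock the bayonet lid on the seed mill

## Robot

A 6-joint arm with a two-finger parallel gripper is mounted at the origin on the work surface. World frame = base frame: x ahead of the robot, y to its left, z up, the work surface at z = 0. Lengths are in m, angles in rad, forces in N, time in s.
With the tool pointing down it reaches from about 0.375 to 0.975 m from the base axis. Payload 3.8 kg.
Tool frame: the origin (TCP) lies on the centre line of the jaws, within the pads' length; the fingertips stand 14 mm ahead of it and the grasp point (between the pads) lies 5 mm behind it; x points along the fingers, y is the direction in which the jaws open and shut, and the axes are right-handed (so a half turn about x gives the same grasp; the last joint's range is limited). The gripper opens to 85 mm and grips with 20 to 120 N. Pads are 22 mm wide; open, the fingers measure 114 mm over their backs; the gripper's body (76 mm by 85 mm) begins 54 mm behind the grasp point. The pads swing forward as they close: fully open they stand 13 mm farther back than shut.
Start: joints at [-1.188, 0.264, 1.604, -0, 1.274, -0.037], TCP at [0.275, -0.616, 0.22] pointing down, gripper open.
Joint ranges: [-2.63, 2.63], [-0.94, 2.18], [0.31, 2.57], [-1.31, 4.45], [0, 2.66], [-2.55, 2.55]. Speed limits (rad/s): [2.57, 2.57, 3.14, 3.14, 3.14, 3.14].

## Interface

Orientations are given as a rotation vector (axis times angle).
In Python, from workcell import bot gives the robot as it stands.
- The arm moves only by the shell command python3 -m creep 'ROWS' [FORCE]. ROWS is JSON, a list of rows, each an object with "grip": the finger opening in cm, from 0 to 8.54; "dp": the shift along the tool's x, y, z in cm, a list of three; "rotation": the turn, a rotation vector about the tool's x, y, z in rad, a list of three. A call has 1 to 5 rows; each row is the pose to reach, as a shift and turn from the pose commanded when the call began, along the tool's axes at that moment; what a row does not reach only later rows make up. A row lasts 1/12 s, in which the tool goes at most 41.7 mm and 7.16 degrees, less where a joint would pass 70% of its speed; a pose out of reach is approached as far as the arm can. A call with a gripper value outside its range is refused whole. The fingers move at their own pace and stop on an object; FORCE is the grip in N (left out, the last holds). Time passes only in rows, so rows that repeat a pose let the fingers close. It gives the time, the measured TCP pose, the force and the opening at its end, in the units of the state.
- bot.read_state(): the state, without advancing time (a new reading comes with each control period).
- bot.read_camera(name): name is "scene" or "top"; returns (picture, depth): 420x560x3 uint8, red, green, blue; 420x560 float32, m along the optical axis (not along the pixel's ray), 0 where there is no reading.
- bot.get_calibration(name): a dict with "fx", "fy", "cx", "cy" (pixels), "rvec" (rotation vector, rad) and "tvec" (3), from world to camera coordinates, as OpenCV has them. Camera axes: x right, y down, z forward; pixel columns grow to the right and rows downward; lengths in m; the calibration is good to about 2 mm. A picture is of the moment at which its call begins. get_calibration takes no time and is no camera call.
- bot.finish_job(): hands the job in, once; it reports no verdict.
The state is a dict: "time": time; "q": joint angles; "joint_vel": joint speeds; "joint_torque": joint torques, N m; "tool_pos": TCP position; "tcp_rot": TCP orientation; "wrist_force": force on the tool from outside, world axes, zero at the start; "torque": the same for the moment, N m; "width": opening from 0.0 (shut) to 1.0 (fully open).
Only numpy, scipy, OpenCV 4.12 (cv2) and the standard library are available. Lean on these libraries where they do the work, as an engineer would, in place of code of your own. Each camera call takes 0.05 s, during which the arm holds its last target.

## Task

Pick up the mill's lid by its red grip, fit its two lugs through the slots in the steel collar on top of the mill, push it down against the spring, and twist it clockwise (seen from above) up to the stop, so that it springs up a little and stays locked when you let go. Work gently: feel for the slots and never force the lid against the mill. Leave the other things on the bench where they are.

Things in the scene. Friction and masses are not known exactly. Their poses are not given: they have to be found in the camera images.
- mill: Seed mill, fixed: white housing 160 x 150 x 105 mm (x, y, z), on it a steel bayonet collar, 82 mm across, 30 mm tall. Origin under its centre on the bench, z up. The collar's flat top ring (9 mm thick) has a 48 mm round hole and two opposite slots, 16 mm wide, reaching 33 mm from the axis, each with a yellow dot on the rim.
- mouth (a point): Centre of the collar's top face, on its axis, 135 mm above the mill's underside. Its axes are the mill's. The slots lie along the mill's x axis only roughly: the collar is clamped by hand, turned up to 0.4 rad (23 degrees) either way about the vertical, and stays so. This angle is not in the measured poses; it must be seen or felt.
- recess (a point): Point on the axis 5 mm below the collar's top: level of the roof of the two locking recesses, 4 mm deep in the ring's underside. They lie 45 degrees clockwise (from above) from the slots. A solid stop just past them is met some 49 degrees from the slots' centres. Under the ring the lugs turn clockwise only.
- plate_rest (a point): Point on the axis 14 mm below the collar's top, the rest height of the spring plate inside the hole. The plate starts to push back at about 3 N and takes about 10 N when the lid is deep enough to turn; its hard bottom is 26.5 mm below the collar's top.
- lid: Mill lid, loose, about 0.25 kg, 69 mm tall, upright on the bench. Origin under its centre, z up, x along the grip bar; half a turn gives the same lid. Aluminium plug 44 mm in diameter, 27 mm tall, its foot bevelled to 34 mm over the lowest 5 mm; above it a grey flange 68 mm across, 27 to 35 mm up, with a yellow mark over each lug.
- lugs (a point): Point on the lid's axis level with the lugs' underside, 10 mm above the lid's underside. Two opposite steel lugs along the lid's +x and -x, 12 mm wide, 5 mm thick, reaching 31 mm from the axis. Lid's underside below the collar's top: 10 mm with lugs on the ring, 14 mm in the slots resting on the plate, 24 to 26.5 mm while turning, 20 mm locked.
- grip (a point): Middle of the lid's red grip bar, 52 mm above the lid's underside. The bar is 42 mm long (lid's x), 14 mm wide (lid's y) and 34 mm tall, from the flange at 35 mm to 69 mm.
- dish_a: Bystander: white dish of wheatgrass, 100 mm across, blades 85 mm tall, origin under its centre. Not to be moved.
- dish_b: Bystander: a second dish of wheatgrass of the same size. Not to be moved.
- wash_bottle: Bystander: white wash bottle with a red cap, 70 mm across and about 170 mm tall. Not to be moved.
- seedling_pot: Bystander: terracotta seedling pot, 90 mm across the rim, 70 mm tall. Not to be moved.
- seed_jar: Bystander: small amber seed jar, 44 mm across, 60 mm tall. Not to be moved.
- spatula: Bystander: spatula lying on the bench, 150 mm long. Not to be moved.
Mind the look-alikes: they are no part of the job. What is shaped like the lid but blue is not meant.

How it is judged:
By the outcome, as a careful person would: the job done as asked, in the order asked, and still so for the second after the job is handed in, with the robot touching nothing.
It also fails if it takes over 72 s, if anything falls off the work surface, if the arm or the gripper's body presses on something with over 40 N, if the wrist force passes 120 N, or if a joint passes its speed limit or range.

## Working session

There is one attempt and no reset: what is moved stays moved. The work goes in short steps, Python scripts to look and compute and a shell command to move; the robot and the scene stay as the last step left them, time stands still between calls to the robot, and variables do not carry over. Pictures are saved under pics/ and viewed, and the job is handed in when it is done.

```bash
ls; mkdir -p pics; python3 - <<'E'
from workcell import bot
import cv2,numpy as np
for n in("scene","top"):
    im,d=bot.read_camera(n); cv2.imwrite(f"pics/{n}0.png",im[:,:,::-1]); np.savez(f"{n}0.npz",im=im,d=d)
    print(n,bot.get_calibration(n))
print(bot.read_state())
E
```

```text
pics
scene {'fx': 534.7799423899794, 'fy': 534.7799423899794, 'cx': 274.7968228721961, 'cy': 204.39935035456045, 'rvec': array([ 2.31977067,  0.67476633, -0.28539191]), 'tvec': array([-0.38843735, -0.23784335,  1.81880813])}
top {'fx': 465.17061344446716, 'fy': 465.17061344446716, 'cx': 273.371030942326, 'cy': 204.66426724574708, 'rvec': array([ 2.19902648, -2.14172094,  0.11507222]), 'tvec': array([-0.13463226,  0.55434569,  1.27539056])}
{'time': 0.1, 'q': array([-1.18790053e+00,  2.64677206e-01,  1.60525318e+00,  2.91177975e-05,
        1.27370900e+00, -3.69280557e-02]), 'joint_vel': array([ 0.00098264, -0.00109859, -0.00166277,  0.00098823,  0.00172456,
        0.0002322 ]), 'joint_torque': array([ 2.79432570e-04, -5.16709685e+01, -3.68588483e+01, -1.21987813e-05,
        6.29872695e-03, -7.81984568e-06]), 'tool_pos': array([ 0.27486123, -0.61574576,  0.21927846]), 'tcp_rot': array([ 1.99032292,  0.42615725, -1.99098414]), 'wrist_force': array([-0.26828863,  0.69126854, -0.14363407]), 'torque': array([-0.02079947, -0.01884876, -0.00022119]), 'width': 1.0021804268824661}
```

View pics/scene0.png

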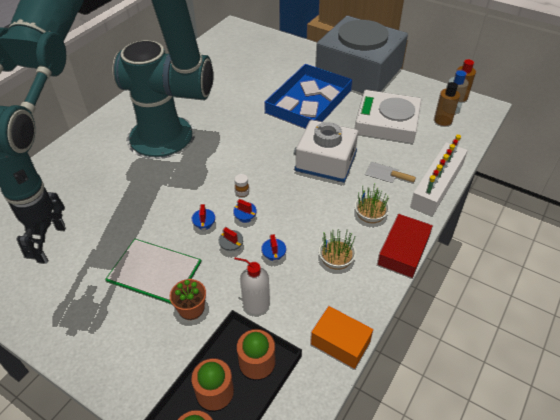

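View pics/top0.png

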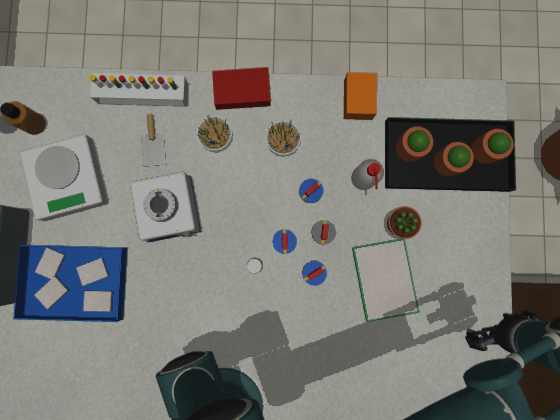

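Candidates with a red bar in the top view: (311,190) blue, (285,241) blue, (315,272) blue and (324,232) grey. In the scene view they are (274,249), (204,217), (245,211) blue and (231,240) grey. The grey one is my choice, and I'll check it in a close crop.

```bash
python3 - <<'E'
import cv2,numpy as np
a=np.load("top0.npz")['im'][:,:,::-1]; s=np.load("scene0.npz")['im'][:,:,::-1]
A=cv2.resize(a[205:260,295:355],(400,367),interpolation=cv2.INTER_CUBIC)
B=cv2.resize(a[165:245,125:205],(367,367),interpolation=cv2.INTER_CUBIC)
cv2.imwrite("pics/crop1.png",np.hstack([A,B]))
C=cv2.resize(s[215:265,205:260],(400,363),interpolation=cv2.INTER_CUBIC)
D=cv2.resize(s[115:165,300:355],(400,363),interpolation=cv2.INTER_CUBIC)
cv2.imwrite("pics/crop2.png",np.hstack([C,D]))
E
```

```text
(no output)
```

View pics/crop1.png

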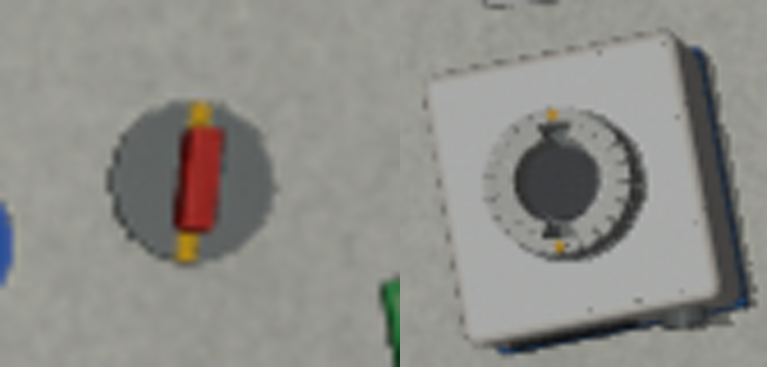

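View pics/crop2.png

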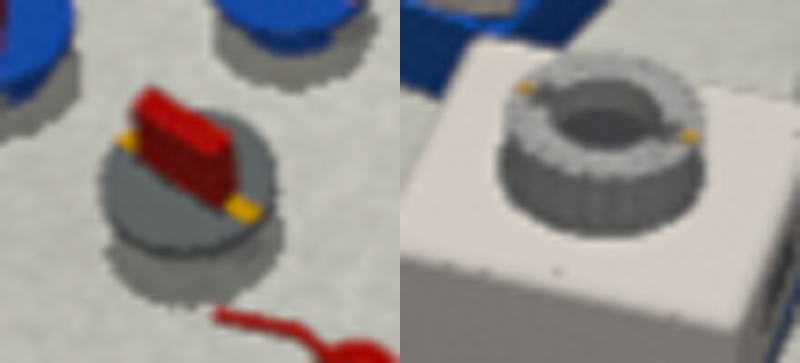

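The left crop of picture 1 shows a grey flange with a red bar and yellow marks, so the lid is the grey one at top (324,232). The collar dots are at about top (158,190) and (159,219). Next I'll measure both.

```bash
cat > h.py <<'E'
import numpy as np,cv2
from workcell import bot
from scipy.spatial.transform import Rotation as R
def cam(n):
    c=bot.get_calibration(n); K=np.array([[c['fx'],0,c['cx']],[0,c['fy'],c['cy']],[0,0,1]])
    return K,cv2.Rodrigues(np.array(c['rvec']))[0],np.array(c['tvec'])
def ray(n,uv):
    K,Rm,t=cam(n); d=np.linalg.inv(K)@np.array([uv[0],uv[1],1.]); return -Rm.T@t,Rm.T@d
def onz(n,uv,z):
    o,d=ray(n,uv); return o+d*(z-o[2])/d[2]
def proj(n,P):
    K,Rm,t=cam(n); p=K@(Rm@np.array(P)+t); return p[:2]/p[2]
def tri(u1,u2):
    o1,d1=ray("top",u1);o2,d2=ray("scene",u2)
    s=np.linalg.lstsq(np.c_[d1,-d2],o2-o1,rcond=None)[0]
    a,b=o1+d1*s[0],o2+d2*s[1]; return (a+b)/2,np.linalg.norm(a-b)
def blobs(im,lo,hi,box,amin=3):
    u0,v0,u1,v1=box
    h=cv2.cvtColor(im,cv2.COLOR_RGB2HSV)[v0:v1,u0:u1]
    m=cv2.inRange(h,np.array(lo),np.array(hi))
    n,l,s,c=cv2.connectedComponentsWithStats(m)
    out=[]
    for i in range(1,n):
        if s[i,4]>=amin:
            ys,xs=np.where(l==i); w=h[ys,xs,1].astype(float)
            out.append((np.array([np.average(xs,weights=w)+u0,np.average(ys,weights=w)+v0]),s[i,4]))
    return out
Y=((15,110,80),(35,255,255))
E
python3 - <<'E'
from h import *
T=np.load("top0.npz");S=np.load("scene0.npz")
for nm,bt,bs,z in(("lid",(305,215,345,250),(210,222,255,262),.035),("collar",(140,180,180,228),(308,118,350,150),.135)):
    for n,D,b in(("top",T,bt),("scene",S,bs)):
        bl=blobs(D['im'],*Y,b,1)
        P=[onz(n,c,z) for c,_ in bl]
        print(nm,n,[(c.round(1).tolist(),int(a),p[:2].round(4).tolist()) for (c,a),p in zip(bl,P)])
        if len(P)==2: 
            d=P[0]-P[1];print('  mid',((P[0]+P[1])/2)[:2].round(4),'ang',np.degrees(np.arctan2(d[1],d[0])).round(1),'sep',np.linalg.norm(d).round(4))
# red bar top
for n,D,b in(("top",T,(305,215,345,250)),("scene",S,(222,222,245,255))):
    bl=blobs(D['im'],(0,150,60),(8,255,255),b,10); print(n,[(c.round(1),a,onz(n,c,.06).round(4)) for c,a in bl])
# depth: world points near lid flange & collar top, housing top
K,Rm,t=cam("top")
v,u=np.mgrid[0:420,0:560]; d=T['d']
pc=np.stack([(u-K[0,2])/K[0,0]*d,(v-K[1,2])/K[1,1]*d,d],-1); W=(pc-t)@Rm
def circ(m,name):
    m=m.astype(np.uint8); n,l,s,c=cv2.connectedComponentsWithStats(m)
    i=1+np.argmax(s[1:,4]); co=cv2.findContours((l==i).astype(np.uint8),cv2.RETR_EXTERNAL,cv2.CHAIN_APPROX_NONE)[0]
    cc=cv2.minEnclosingCircle(co[0]); e=cv2.fitEllipse(co[0]); print(name,cc,e,s[i,4]); return e[0],co[0]
b=np.zeros_like(d,bool); b[210:255,300:350]=1
e,_=circ(b&(W[...,2]>.027),"flange"); print(onz("top",e,.035), np.median(W[...,2][b&(W[...,2]>.027)]))
b=np.zeros_like(d,bool); b[160:250,125:205]=1
e,_=circ(b&(W[...,2]>.125),"collar"); print(onz("top",e,.135),np.median(W[...,2][b&(W[...,2]>.125)]))
e,co=circ(b&(W[...,2]>.095),"house"); r=cv2.minAreaRect(co); bp=np.array([onz("top",p,.105)[:2] for p in cv2.boxPoints(r)]); print(bp.round(4),bp.mean(0))
E
```

```text
lid top [([324.7, 221.8], 12, [0.5129, -0.2638]), ([322.8, 241.6], 13, [0.4581, -0.2593])]
  mid [ 0.4855 -0.2616] ang -4.7 sep 0.0551
lid scene [([222.4, 234.0], 7, [0.4606, -0.2627]), ([237.9, 243.4], 16, [0.516, -0.2669])]
  mid [ 0.4883 -0.2648] ang 175.6 sep 0.0556
collar top [([157.5, 189.5], 4, [0.5781, 0.1799]), ([159.4, 218.5], 4, [0.5034, 0.1713])]
  mid [0.5407 0.1756] ang 6.6 sep 0.0752
collar scene [([317.0, 127.0], 1, [0.51, 0.166]), ([339.3, 133.3], 3, [0.5814, 0.1752])]
  mid [0.5457 0.1706] ang -172.6 sep 0.072
top [(array([324.3, 231.4]), np.int32(85), array([ 0.485 , -0.2603,  0.06  ]))]
scene [(array([230. , 234.9]), np.int32(137), array([ 0.4941, -0.2697,  0.06  ]))]
flange ((323.56781005859375, 231.70338439941406), 12.213038444519043) ((323.51617431640625, 231.73106384277344), (23.41114616394043, 23.554031372070312), 130.39193725585938) 465
[ 0.48529516 -0.26100596  0.035     ] 0.03598188303499768
collar ((159.1177978515625, 204.2120361328125), 16.357242584228516) ((159.109619140625, 203.91476440429688), (31.147724151611328, 31.753217697143555), 77.9391860961914) 529
[0.54089331 0.1740121  0.135     ] 0.1349627269570993
house ((162.0, 205.5), 40.078147888183594) ((162.1895751953125, 205.56149291992188), (65.45853424072266, 69.33464050292969), 178.02833557128906) 3400
[[0.6015 0.2671]
 [0.6343 0.1172]
 [0.4767 0.0807]
 [0.4448 0.2288]] [0.53930326 0.17344646]
```

```bash
cat > st.py <<'E'
from h import *
import sys
def st():
    s=bot.read_state(); M=R.from_rotvec(s['tcp_rot']).as_matrix()
    yaw=np.degrees(np.arctan2(M[1,1],M[0,1]))
    print('t',round(s['time'],2),'p',(s['tool_pos']*1000).round(1),'tooly yaw',yaw.round(2),'tilt x',M[:,0].round(3),'F',s['wrist_force'].round(1),'T',s['torque'].round(2),'w',round(s['width'],3),'q',s['q'].round(2))
    return s,M
def to(P,yaw):
    s,M=st(); d=M.T@(np.array(P)-s['tool_pos'])*100
    x=np.array([0,0,-1.]);y=np.array([np.cos(np.radians(yaw)),np.sin(np.radians(yaw)),0]);G=np.c_[x,y,np.cross(x,y)]
    print('dp',d.round(2),'rot',R.from_matrix(M.T@G).as_rotvec().round(3))
E
python3 -c "
from st import *
to((.4865,-.2625,.12),85.4)
to((.4865,-.2625,.12),85.4-180)"
```

```text
t 0.1 p [ 274.9 -615.7  219.3] tooly yaw -65.95 tilt x [-0.001  0.002 -1.   ] F [-0.3  0.7 -0.1] T [-0.02 -0.02 -0.  ] w 1.002 q [-1.19  0.26  1.61  0.    1.27 -0.04]
dp [  9.98 -23.61 -33.72] rot [-2.641e+00 -3.000e-03  1.000e-03]
t 0.1 p [ 274.9 -615.7  219.3] tooly yaw -65.95 tilt x [-0.001  0.002 -1.   ] F [-0.3  0.7 -0.1] T [-0.02 -0.02 -0.  ] w 1.002 q [-1.19  0.26  1.61  0.    1.27 -0.04]
dp [  9.98 -23.61 -33.72] rot [0.5   0.    0.002]
```

```bash
python3 -m creep '[{"grip":8.5,"dp":[0,-4.1,-5.9],"rotation":[-0.12,0,0]},{"grip":8.5,"dp":[0,-8,-11.5],"rotation":[-0.24,0,0]},{"grip":8.5,"dp":[0,-12,-17],"rotation":[-0.36,0,0]},{"grip":8.5,"dp":[0,-15,-21.5],"rotation":[-0.48,0,0]},{"grip":8.5,"dp":[0,-17,-24],"rotation":[-0.6,0,0]}]' 40; python3 -c "
from st import *
to((.4865,-.2625,.15),85.4)"
```

```text
time: 0.52
tool_pos: [0.3822, -0.4356, 0.2198]
tcp_rot: [1.599, 0.901, -1.599]
wrist_force: [1.2, -0.3, 0.5]
width: 0.997
t 0.52 p [ 382.2 -435.6  219.8] tooly yaw -31.28 tilt x [-0.     0.001 -1.   ] F [ 1.2 -0.3  0.5] T [0.05 0.   0.03] w 0.997 q [-0.89  0.09  1.81  0.    1.24 -0.35]
dp [  6.99  -0.06 -20.21] rot [-2.036e+00 -1.000e-03  0.000e+00]
```

```bash
python3 -m creep '[{"grip":8.5,"dp":[0,0,-4],"rotation":[-0.12,0,0]},{"grip":8.5,"dp":[0,0,-8],"rotation":[-0.24,0,0]},{"grip":8.5,"dp":[0,0,-12],"rotation":[-0.36,0,0]},{"grip":8.5,"dp":[0,0,-16],"rotation":[-0.48,0,0]},{"grip":8.5,"dp":[0,0,-18],"rotation":[-0.6,0,0]}]'; python3 -m creep '[{"grip":8.5,"dp":[0,0,0],"rotation":[-0.12,0,0]},{"grip":8.5,"dp":[0,0,0],"rotation":[-0.24,0,0]},{"grip":8.5,"dp":[0,0,0],"rotation":[-0.36,0,0]},{"grip":8.5,"dp":[0,0,0],"rotation":[-0.48,0,0]},{"grip":8.5,"dp":[0,0,0],"rotation":[-0.6,0,0]}]';python3 -c "
from st import *
to((.4865,-.2625,.15),85.4)"
```

```text
time: 0.93
tool_pos: [0.4774, -0.2802, 0.2201]
tcp_rot: [1.169, 1.237, -1.166]
wrist_force: [-0.7, -0.7, 0.1]
width: 0.999
time: 1.35
tool_pos: [0.4758, -0.2837, 0.2199]
tcp_rot: [0.715, 1.451, -0.714]
wrist_force: [-0.5, -0.6, -0.2]
width: 0.991
t 1.35 p [ 475.8 -283.7  219.9] tooly yaw 37.55 tilt x [-0.001  0.001 -1.   ] F [-0.5 -0.6 -0.2] T [-0.    0.03  0.01] w 0.991 q [-0.58  0.04  1.86 -0.    1.24 -1.24]
dp [ 6.99  2.14 -1.02] rot [-0.835 -0.001 -0.   ]
```

```bash
python3 -m creep '[{"grip":8.5,"dp":[0,2.1,-1],"rotation":[-0.12,0,0]},{"grip":8.5,"dp":[0,2.1,-1],"rotation":[-0.24,0,0]},{"grip":8.5,"dp":[0,2.1,-1],"rotation":[-0.36,0,0]},{"grip":8.5,"dp":[0,2.1,-1],"rotation":[-0.48,0,0]},{"grip":8.5,"dp":[0,2.1,-1],"rotation":[-0.6,0,0]}]'; python3 -m creep '[{"grip":8.5,"dp":[2,0,0],"rotation":[-0.12,0,0]},{"grip":8.5,"dp":[4,0,0],"rotation":[-0.235,0,0]},{"grip":8.5,"dp":[4,0,0],"rotation":[-0.235,0,0]},{"grip":8.5,"dp":[4,0,0],"rotation":[-0.235,0,0]}]';python3 - <<'E'
from st import *
to((.4865,-.2625,.054),85.4)
im,d=bot.read_camera("top");im2,_=bot.read_camera("scene")
A=cv2.resize(im[180:270,270:390],(400,300),interpolation=cv2.INTER_CUBIC)
B=cv2.resize(im2[170:260,170:290],(400,300),interpolation=cv2.INTER_CUBIC)
cv2.imwrite("pics/pre1.png",np.hstack([A,B])[:,:,::-1])
E
```

```text
time: 1.77
tool_pos: [0.4865, -0.2631, 0.2199]
tcp_rot: [0.248, 1.558, -0.247]
wrist_force: [0.1, 0.3, 1.5]
width: 0.996
time: 2.1
tool_pos: [0.4854, -0.2626, 0.1788]
tcp_rot: [0.072, 1.573, -0.069]
wrist_force: [-0.1, 0.9, -0.0]
width: 0.992
t 2.1 p [ 485.4 -262.6  178.8] tooly yaw 84.84 tilt x [-0.004  0.002 -1.   ] F [-0.1  0.9 -0. ] T [-0.01 -0.03  0.06] w 0.992 q [-0.54  0.07  1.91 -0.    1.17 -2.02]
dp [12.48  0.    0.16] rot [-0.01  -0.004 -0.002]
```

View pics/pre1.png

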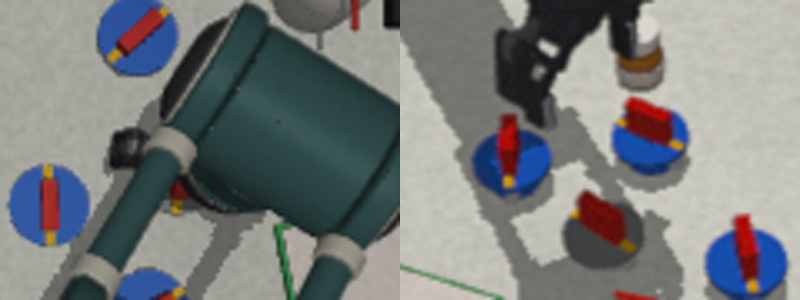

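```bash
python3 -m creep '[{"grip":8.5,"dp":[4,0,0.1],"rotation":[-0.01,0,0]},{"grip":8.5,"dp":[8,0,0.1],"rotation":[-0.01,0,0]},{"grip":6,"dp":[10,0,0.1],"rotation":[-0.01,0,0]},{"grip":6,"dp":[11,0,0.1],"rotation":[-0.01,0,0]},{"grip":6,"dp":[11,0,0.1],"rotation":[-0.01,0,0]}]'; python3 - <<'E'
from st import *
to((.4865,-.2625,.055),85.4)
im2,_=bot.read_camera("scene")
B=cv2.resize(im2[190:265,190:290],(800,600),interpolation=cv2.INTER_CUBIC)
cv2.imwrite("pics/pre2.png",B[:,:,::-1])
E
```

```text
time: 2.62
tool_pos: [0.4866, -0.2629, 0.0688]
tcp_rot: [0.063, 1.573, -0.06]
wrist_force: [-0.4, 0.7, -0.1]
width: 0.705
t 2.62 p [ 486.6 -262.9   68.8] tooly yaw 85.53 tilt x [-0.003  0.002 -1.   ] F [-0.4  0.7 -0.1] T [0.03 0.06 0.06] w 0.705 q [-0.54  0.18  2.01  0.    0.96 -2.03]
dp [ 1.38  0.04 -0.01] rot [ 0.002 -0.003 -0.002]
```

View pics/pre2.png

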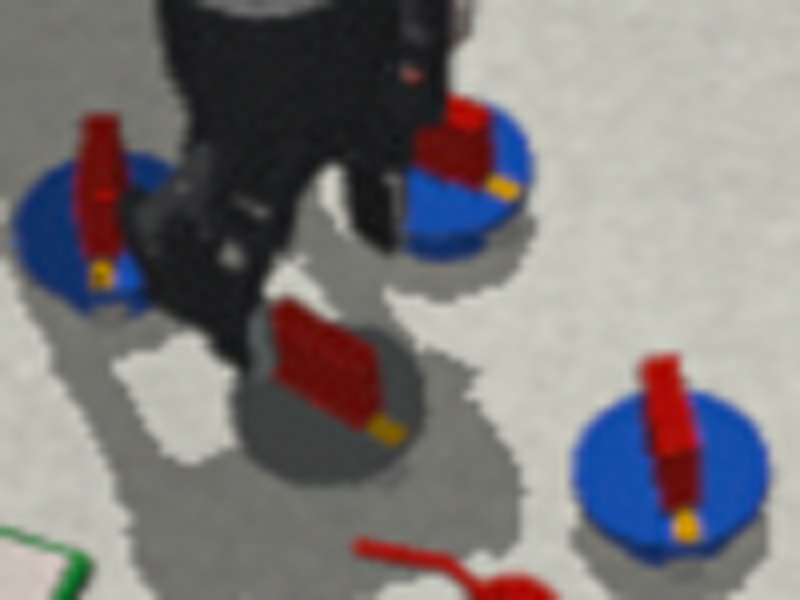

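```bash
python3 - <<'E'
from st import *
s,M=st(); p=s['tool_pos']
for q in [p+[0,0,-.01],p+[0.011,.03,-.01],p+[.011,-.03,-.01],p+[-0.011,.03,-.01],p+[-.011,-.03,-.01]]: print(q.round(3),((proj("scene",q)-[190,190])*8).round())
print([((proj("scene",(.4865+a,-.2625-a*.08,.069))-[190,190])*8).round() for a in(-.021,.021)])
for n in("scene","top"):
  K,Rm,t=cam(n); print(n,-Rm.T@t)
E
```

```text
t 2.67 p [ 488.  -263.7   70.8] tooly yaw 85.54 tilt x [-0.  0. -1.] F [-0.5 -0.7  0.4] T [ 0.01 -0.03 -0.02] w 0.704 q [-0.54  0.18  2.    0.    0.96 -2.03]
[ 0.488 -0.264  0.061] [316. 338.]
[ 0.499 -0.234  0.061] [394. 294.]
[ 0.499 -0.294  0.061] [290. 411.]
[ 0.477 -0.234  0.061] [342. 268.]
[ 0.477 -0.294  0.061] [236. 384.]
[array([265., 290.]), array([360., 348.])]
scene [ 1.10528873 -0.96289831  1.16905077]
top [ 0.42443567 -0.11701974  1.32597391]
```

```bash
python3 -m creep '[{"grip":6,"dp":[1.4,0,-0.1],"rotation":[0,0,0]},{"grip":3,"dp":[1.4,0,-0.1],"rotation":[0,0,0]},{"grip":2,"dp":[1.4,0,-0.1],"rotation":[0,0,0]},{"grip":1,"dp":[1.4,0,-0.1],"rotation":[0,0,0]},{"grip":0.5,"dp":[1.4,0,-0.1],"rotation":[0,0,0]}]' 30; python3 -m creep '[{"grip":0.5,"dp":[0,0,0],"rotation":[0,0,0]},{"grip":0.5,"dp":[0,0,0],"rotation":[0,0,0]},{"grip":0.5,"dp":[0,0,0],"rotation":[0,0,0]}]' 70; python3 -c "
from st import *
st()"
```

```text
time: 3.08
tool_pos: [0.4882, -0.264, 0.0585]
tcp_rot: [0.06, 1.567, -0.061]
wrist_force: [-0.8, 3.9, 12.7]
width: 0.139
time: 3.33
tool_pos: [0.489, -0.2642, 0.0595]
tcp_rot: [0.059, 1.565, -0.062]
wrist_force: [0.6, 2.0, 8.5]
width: 0.059
t 3.33 p [ 489.  -264.2   59.5] tooly yaw 85.58 tilt x [ 0.004 -0.002 -1.   ] F [0.6 2.  8.5] T [ 0.42  0.02 -0.06] w 0.059 q [-0.54  0.19  2.01  0.    0.93 -2.03]
```

```bash
python3 - <<'E'
from st import *
im2,_=bot.read_camera("scene")
B=cv2.resize(im2[190:265,190:290],(800,600),interpolation=cv2.INTER_CUBIC)
cv2.imwrite("pics/g1.png",B[:,:,::-1])
st()
E
```

```text
t 3.38 p [ 489.  -264.2   59.5] tooly yaw 85.58 tilt x [ 0.004 -0.002 -1.   ] F [-0.6  2.7  7.4] T [0.38 0.05 0.04] w 0.059 q [-0.54  0.19  2.01  0.    0.93 -2.03]
```

View pics/g1.png

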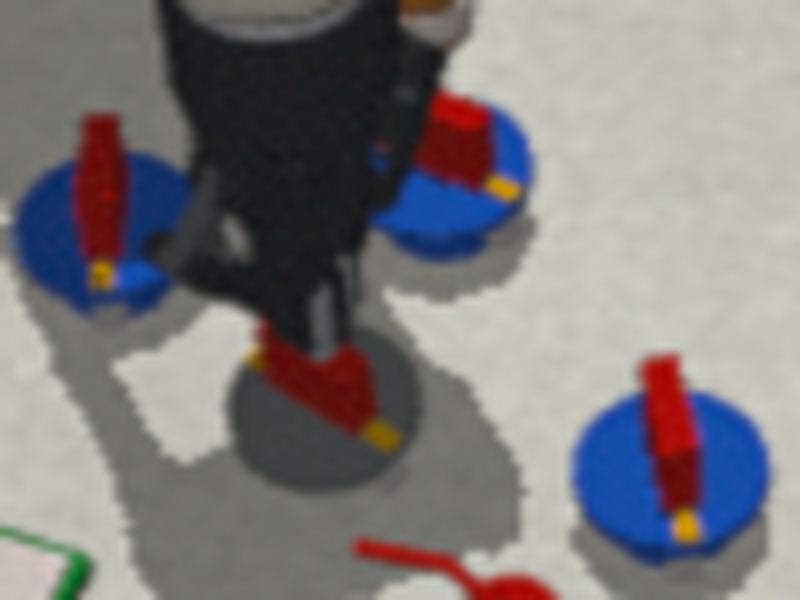

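```bash
python3 - <<'E'
from st import *
im2,d2=bot.read_camera("scene");im,d=bot.read_camera("top")
B=cv2.resize(im2[205:255,210:260],(600,600),interpolation=cv2.INTER_CUBIC)
s,M=st();p=s['tool_pos']
def f(q): return tuple(int(v) for v in (proj("scene",q)-[210,205])*12+6)
for a in(-.011,.011):
    cv2.line(B,f(p+M@[.014,.0,a]),f(p+M@[-.03,0,a]),(0,255,255),1)
cv2.imwrite("pics/g2.png",B[:,:,::-1])
for r in range(226,248): print(r,(d2[r,218:246]*1000-1700).astype(int))
E
```

```text
t 3.48 p [ 489.  -264.2   59.5] tooly yaw 85.58 tilt x [ 0.004 -0.002 -1.   ] F [-0.2  2.2  8.1] T [0.4  0.03 0.02] w 0.054 q [-0.54  0.19  2.01  0.    0.93 -2.03]
226 [ -349  -348  -345  -339  -333  -336  -326 -1700  -307  -318  -313  -306
  -301  -284  -290  -285  -280  -159  -160  -159  -158  -166  -158  -162
  -170  -164  -160  -161]
227 [-352 -349 -339 -337 -333 -325 -326 -321 -300 -304 -300 -302 -297 -279
 -288 -283 -279 -158 -163 -171 -167 -164 -159 -158 -164 -161 -163 -166]
228 [-165 -346 -342 -337 -332 -328 -326 -321 -301 -297 -300 -293 -295 -289
 -277 -285 -280 -167 -165 -164 -165 -167 -162 -168 -163 -165 -169 -160]
229 [-166 -172 -172 -336 -325 -320 -318 -292 -300 -300 -295 -293 -285 -290
 -281 -280 -270 -170 -162 -168 -165 -169 -164 -165 -176 -166 -167 -162]
230 [-168 -165 -167 -165 -265 -283 -287 -288 -299 -291 -290 -291 -287 -282
 -273 -270 -267 -170 -169 -168 -173 -171 -170 -168 -178 -175 -175 -173]
231 [-173 -166 -171 -255 -260 -282 -283 -285 -292 -288 -285 -287 -288 -284
 -274 -273 -223 -223 -223 -180 -169 -172 -177 -169 -175 -172 -169 -170]
232 [-171 -175 -174 -176 
[... 1655 characters left out ...]
 -253 -242 -243 -249 -246 -245 -252 -244
 -254 -256 -254 -252 -251 -254 -250 -248 -247 -247 -207 -202 -200 -203]
244 [-247 -251 -245 -246 -249 -247 -252 -251 -253 -245 -250 -253 -247 -247
 -253 -253 -250 -252 -243 -256 -251 -257 -251 -247 -204 -206 -200 -205]
245 [-206 -249 -248 -246 -249 -251 -251 -253 -248 -252 -255 -254 -253 -246
 -253 -254 -257 -256 -257 -251 -249 -251 -251 -209 -208 -209 -212 -209]
246 [-211 -250 -253 -257 -255 -248 -251 -250 -258 -253 -255 -252 -256 -255
 -256 -250 -252 -256 -258 -251 -264 -257 -249 -208 -212 -208 -215 -209]
247 [-204 -206 -255 -248 -250 -253 -258 -253 -255 -255 -256 -256 -253 -251
 -255 -260 -258 -257 -256 -255 -255 -251 -216 -212 -213 -217 -210 -212]
```

View pics/g2.png

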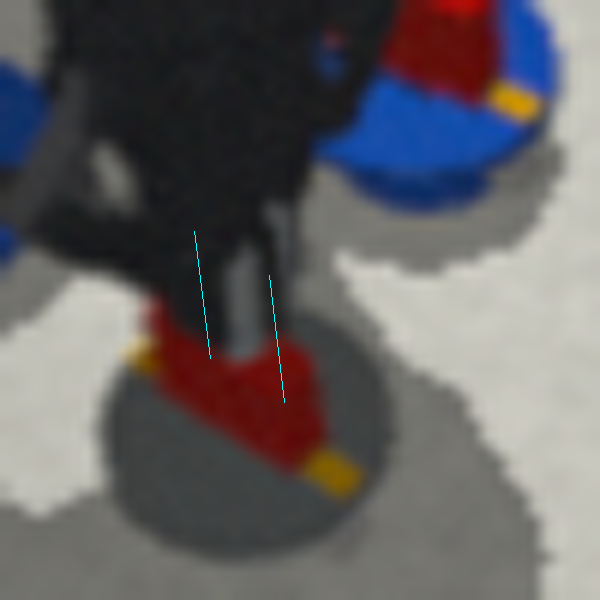

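```bash
python3 -m creep '[{"grip":3.5,"dp":[0,0,0],"rotation":[0,0,0]},{"grip":3.5,"dp":[0,0,0],"rotation":[0,0,0]},{"grip":3.5,"dp":[0.4,0,0],"rotation":[0,0,0]},{"grip":3.5,"dp":[0.4,0,0],"rotation":[0,0,0]}]' 30; python3 - <<'E'
from st import *
st()
im2,d2=bot.read_camera("scene")
B=cv2.resize(im2[205:255,210:260],(600,600),interpolation=cv2.INTER_CUBIC)
cv2.imwrite("pics/g3.png",B[:,:,::-1])
E
```

```text
time: 3.82
tool_pos: [0.4912, -0.2662, 0.0574]
tcp_rot: [0.057, 1.561, -0.064]
wrist_force: [-0.2, 0.2, 17.2]
width: 0.412
t 3.82 p [ 491.2 -266.2   57.4] tooly yaw 85.58 tilt x [ 0.009 -0.005 -1.   ] F [-0.2  0.2 17.2] T [ 0.26  0.02 -0.04] w 0.412 q [-0.54  0.2   2.01  0.    0.92 -2.04]
```

View pics/g3.png

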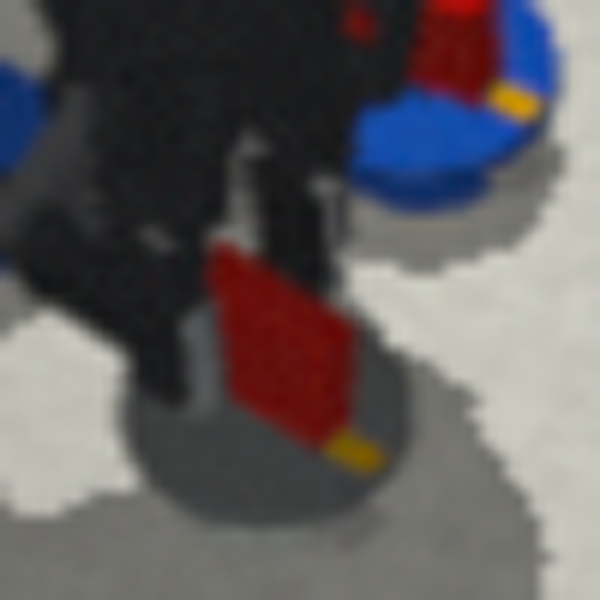

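```bash
cat >> h.py <<'E'
def cloud(n,d):
    K,Rm,t=cam(n); v,u=np.mgrid[0:d.shape[0],0:d.shape[1]]
    return (np.stack([(u-K[0,2])/K[0,0]*d,(v-K[1,2])/K[1,1]*d,d],-1)-t)@Rm
E
python3 - <<'E'
from st import *
st()
im,d=bot.read_camera("scene"); W=cloud("scene",d)
for c in [(150,410),(300,500),(200,500),(390,400),(360,455),(200,400),(175,380),(300,275),(215,260),(340,330),(300,340),(335,450),(235,400),(330,190),(245,150)]:
    u=210+c[0]//12; v=205+c[1]//12
    print(c,im[v,u],(W[v,u]*1000).round())
E
```

```text
t 3.87 p [ 491.  -266.1   57.4] tooly yaw 85.59 tilt x [ 0.008 -0.005 -1.   ] F [-0.9 -1.  17.6] T [ 0.28  0.06 -0.03] w 0.411 q [-0.54  0.2   2.01  0.    0.92 -2.04]
(150, 410) [62 62 63] [ 472. -280.   39.]
(300, 500) [60 62 62] [ 514. -277.   33.]
(200, 500) [63 65 64] [ 496. -294.   39.]
(390, 400) [61 63 64] [ 513. -244.   32.]
(360, 455) [118  88   4] [ 517. -259.   33.]
(200, 400) [80 81 81] [ 499. -293.   74.]
(175, 380) [28 29 30] [ 496. -296.   84.]
(300, 275) [22 24 24] [ 498. -250.   76.]
(215, 260) [75 23 22] [ 475. -256.   71.]
(340, 330) [103  20  18] [ 510. -254.   66.]
(300, 340) [108  16  16] [ 507. -263.   69.]
(335, 450) [106  75  19] [ 510. -263.   33.]
(235, 400) [80 42 42] [ 485. -265.   36.]
(330, 190) [88 89 89] [ 503. -246.  103.]
(245, 150) [75 75 73] [ 485. -251.  109.]
```

```bash
python3 - <<'E'
from st import *
T=np.load("top0.npz");S=np.load("scene0.npz")
for bl in blobs(T['im'],(0,150,60),(8,255,255),(270,175,345,290),20): print(bl[0],onz("top",bl[0],.06).round(3))
im,d=bot.read_camera("top")
cv2.imwrite("pics/t4.png",cv2.resize(im[150:300,240:400],(800,750),interpolation=cv2.INTER_CUBIC)[:600,:,::-1])
im,d=bot.read_camera("scene")
cv2.imwrite("pics/s4.png",cv2.resize(im[150:275,170:290],(576,600),interpolation=cv2.INTER_CUBIC)[:,:,::-1])
E
```

```text
[311.60825446 189.17361644] [ 0.6   -0.224  0.06 ]
[324.29633022 231.42156683] [ 0.485 -0.26   0.06 ]
[284.45629925 241.27035595] [ 0.455 -0.153  0.06 ]
[314.89777174 273.14359875] [ 0.372 -0.237  0.06 ]
```

View pics/s4.png

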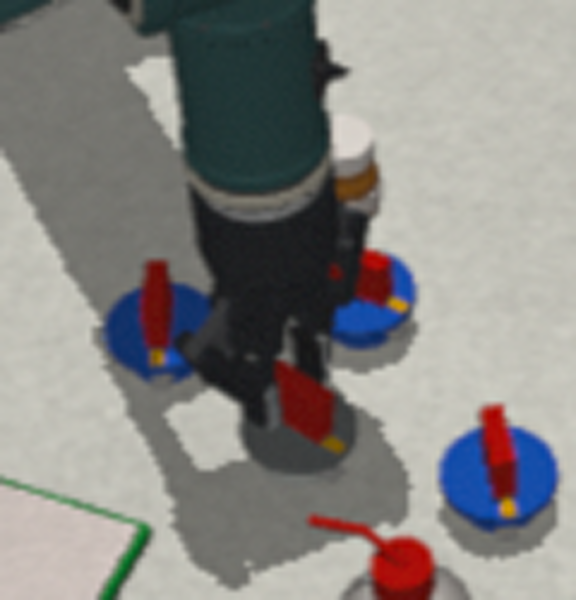

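View pics/t4.png

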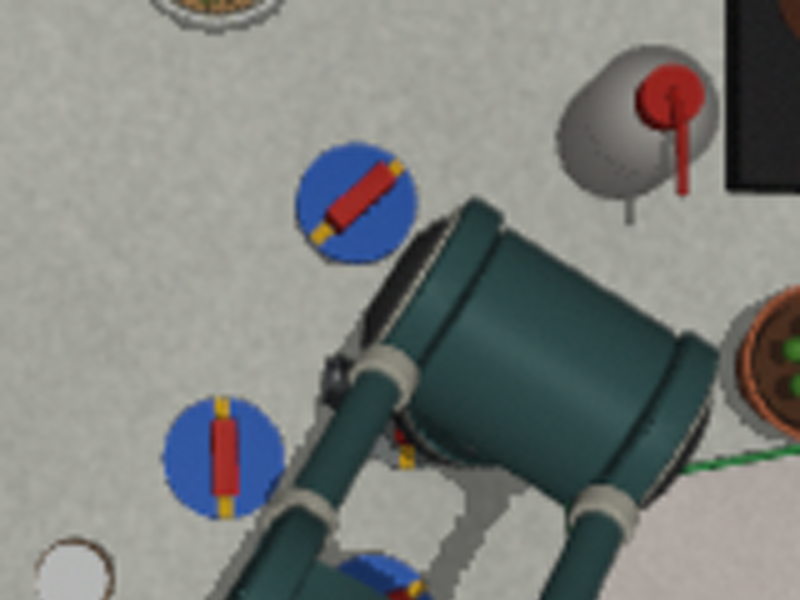

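```bash
python3 -m creep '[{"grip":3.5,"dp":[-0.5,0,0],"rotation":[0,0,0]},{"grip":3.5,"dp":[-0.5,0,0],"rotation":[0,0,0]}]' 30; python3 -m creep '[{"grip":3.5,"dp":[-0.5,0,0],"rotation":[0,0,0]},{"grip":3.5,"dp":[-0.5,0,0],"rotation":[0,0,0]}]' 30;python3 - <<'E'
from st import *
st()
im2,d2=bot.read_camera("scene")
B=cv2.resize(im2[205:255,210:260],(600,600),interpolation=cv2.INTER_CUBIC)
cv2.imwrite("pics/g5.png",B[:,:,::-1])
E
```

```text
time: 4.18
tool_pos: [0.4877, -0.2641, 0.059]
tcp_rot: [0.059, 1.568, -0.061]
wrist_force: [-0.2, -0.6, -0.1]
width: 0.412
time: 4.35
tool_pos: [0.4865, -0.2633, 0.0625]
tcp_rot: [0.061, 1.57, -0.06]
wrist_force: [-0.4, 0.2, -0.0]
width: 0.408
t 4.35 p [ 486.5 -263.3   62.5] tooly yaw 85.6 tilt x [-0.  0. -1.] F [-0.4  0.2 -0. ] T [ 0.01 -0.01 -0.05] w 0.408 q [-0.54  0.19  2.01 -0.    0.94 -2.04]
```

View pics/g5.png

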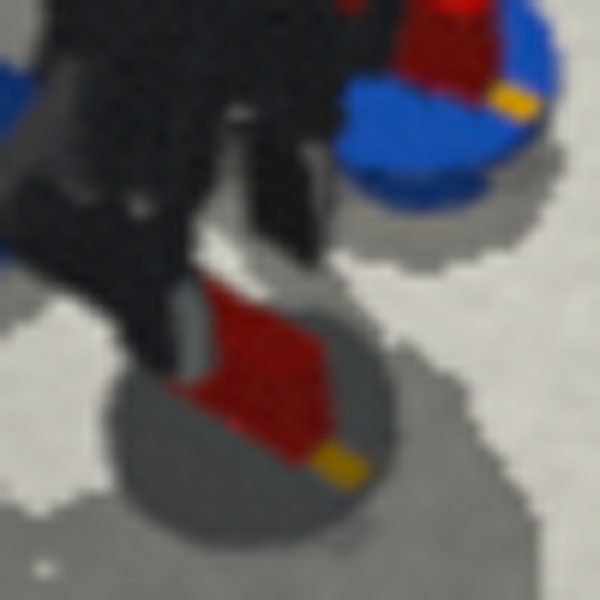

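```bash
python3 - <<'E'
from st import *
st()
def ony(uv,y):
    o,d=ray("scene",uv); return (o+d*(y-o[1])/d[1]).round(4)
px=lambda c:(210+(c[0]-6)/12,205+(c[1]-6)/12)
for c in[(315,262),(325,255),(265,235)]:
    print(c,[ony(px(c),y) for y in(-.247,-.240,-.232)])
for c in[(205,375),(165,375),(180,385)]: print(c,[ony(px(c),y) for y in(-.280,-.287,-.295)])
im,d=bot.read_camera("scene"); W=cloud("scene",d)
for c in[(315,255),(300,250),(270,225),(205,360),(170,360),(195,330),(325,200),(240,265),(215,290),(310,335)]:
    u=210+c[0]//12; v=205+c[1]//12
    print(c,im[v,u],(W[v,u]*1000).round())
E
```

```text
t 4.4 p [ 486.4 -263.3   62.2] tooly yaw 85.6 tilt x [-0.001  0.    -1.   ] F [-0.5 -0.7 -0.2] T [-0.05 -0.    0.03] w 0.405 q [-0.54  0.19  2.01 -0.    0.94 -2.04]
(315, 262) [array([ 0.498 , -0.247 ,  0.0752]), array([ 0.4921, -0.24  ,  0.0645]), array([ 0.4853, -0.232 ,  0.0523])]
(325, 255) [array([ 0.5011, -0.247 ,  0.0796]), array([ 0.4952, -0.24  ,  0.0689]), array([ 0.4885, -0.232 ,  0.0567])]
(265, 235) [array([ 0.4843, -0.247 ,  0.076 ]), array([ 0.4782, -0.24  ,  0.0653]), array([ 0.4713, -0.232 ,  0.0531])]
(205, 375) [array([ 0.4907, -0.28  ,  0.0647]), array([ 0.497 , -0.287 ,  0.0761]), array([ 0.5042, -0.295 ,  0.089 ])]
(165, 375) [array([ 0.4788, -0.28  ,  0.057 ]), array([ 0.4852, -0.287 ,  0.0684]), array([ 0.4925, -0.295 ,  0.0815])]
(180, 385) [array([ 0.4828, -0.28  ,  0.0561]), array([ 0.4892, -0.287 ,  0.0676]), array([ 0.4965, -0.295 ,  0.0806])]
(315, 255) [60 59 60] [ 500. -248.   79.]
(300, 250) [25 25 26] [ 496. -247.   79.]
(270, 225) [25 25 26] [ 487. -248.   83.]
(205, 360) [79 63 63] [ 496. -284.   76.]
(170, 360) [43 39 40] [ 491. -290.   78.]
(195, 330) [82 85 85] [ 494. -284.   86.]
(325, 200) [67 68 67] [ 494. -235.   83.]
(240, 265) [159 160 151] [ 443. -208.   -1.]
(215, 290) [88 33 32] [ 477. -259.   63.]
(310, 335) [81 47 46] [ 486. -239.   35.]
```

```bash
python3 - <<'E'
from st import *
im,d=bot.read_camera("scene"); 
for c,a in blobs(im,(12,110,50),(35,255,255),(205,222,255,262),3): print(c,a,onz("scene",c,.035).round(4))
for D in (np.load("scene0.npz")['im'],im):
    h=cv2.cvtColor(D,cv2.COLOR_RGB2HSV)
    print(blobs(D,(0,0,40),(179,40,85),(215,225,248,256),50))
    for c,a in blobs(D,(0,150,60),(8,255,255),(215,222,248,256),20): print('red',c,a)
E
```

```text
[237.87085515 243.29005236] 14 [ 0.5157 -0.2667  0.035 ]
[]
red [230.02937797 234.86758575] 137
[(array([226.7055805 , 243.43296985]), np.int32(178)), (array([239.27214171, 237.07407407]), np.int32(52))]
red [231.66424242 236.17342312] 104
```

```bash
python3 -m creep '[{"grip":7,"dp":[0,0,0],"rotation":[0,0,0]},{"grip":7,"dp":[0,0,0],"rotation":[0,0,0]},{"grip":7,"dp":[0,0,0],"rotation":[0,0,0]},{"grip":7,"dp":[0.3,0,0],"rotation":[0,0,0]},{"grip":7,"dp":[0.5,0,0],"rotation":[0,0,0]}]';  python3 -m creep '[{"grip":7,"dp":[0.2,0,0],"rotation":[0,0,0]},{"grip":7,"dp":[0.2,0,0],"rotation":[0,0,0]}]' ;python3 -m creep '[{"grip":7,"dp":[0.2,0,0],"rotation":[0,0,0]},{"grip":7,"dp":[0.2,0,0],"rotation":[0,0,0]}]' ;python3 - <<'E'
from st import *
st()
im2,d2=bot.read_camera("scene")
B=cv2.resize(im2[195:255,205:265],(600,600),interpolation=cv2.INTER_CUBIC)
cv2.imwrite("pics/g6.png",B[:,:,::-1])
E
```

```text
time: 4.92
tool_pos: [0.4868, -0.2635, 0.0572]
tcp_rot: [0.06, 1.57, -0.06]
wrist_force: [-0.1, 0.4, -0.4]
width: 0.818
time: 5.08
tool_pos: [0.4863, -0.2632, 0.0547]
tcp_rot: [0.061, 1.571, -0.06]
wrist_force: [-0.2, 0.4, 0.1]
width: 0.82
time: 5.25
tool_pos: [0.4866, -0.2634, 0.0531]
tcp_rot: [0.061, 1.57, -0.06]
wrist_force: [-0.5, 0.6, -0.9]
width: 0.822
t 5.25 p [ 486.6 -263.4   53.1] tooly yaw 85.6 tilt x [-0.  0. -1.] F [-0.5  0.6 -0.9] T [0.03 0.06 0.01] w 0.822 q [-0.54  0.2   2.02  0.    0.93 -2.04]
```

View pics/g6.png

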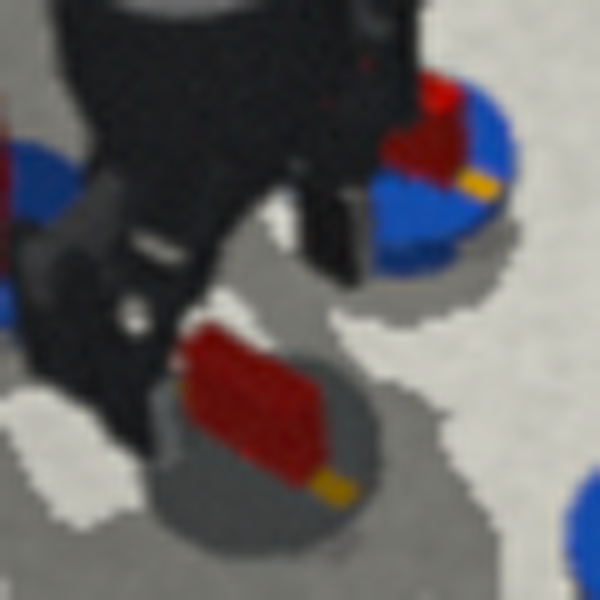

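```bash
python3 -m creep '[{"grip":3.5,"dp":[0,0,0],"rotation":[0,0,0]},{"grip":3.5,"dp":[0,0,0],"rotation":[0,0,0]},{"grip":3.5,"dp":[0,0,0],"rotation":[0,0,0]},{"grip":3.5,"dp":[0,0,0],"rotation":[0,0,0]}]' 25; python3 -c "
from st import *
st()";   python3 -m creep '[{"grip":2.4,"dp":[0,0,0],"rotation":[0,0,0]},{"grip":2.4,"dp":[0,0,0],"rotation":[0,0,0]},{"grip":2.4,"dp":[0,0,0],"rotation":[0,0,0]}]' ;python3 - <<'E'
from st import *
st()
im2,d2=bot.read_camera("scene")
B=cv2.resize(im2[195:255,205:265],(600,600),interpolation=cv2.INTER_CUBIC)
cv2.imwrite("pics/g7.png",B[:,:,::-1])
E
```

```text
time: 5.63
tool_pos: [0.4869, -0.2635, 0.0536]
tcp_rot: [0.06, 1.57, -0.06]
wrist_force: [0.2, -1.2, -0.4]
width: 0.412
t 5.63 p [ 486.9 -263.5   53.6] tooly yaw 85.6 tilt x [ 0. -0. -1.] F [ 0.2 -1.2 -0.4] T [ 0.02  0.   -0.  ] w 0.412 q [-0.54  0.2   2.02  0.    0.93 -2.04]
time: 5.88
tool_pos: [0.4868, -0.2635, 0.0535]
tcp_rot: [0.06, 1.57, -0.06]
wrist_force: [-0.2, 0.6, -0.2]
width: 0.278
t 5.88 p [ 486.8 -263.5   53.5] tooly yaw 85.6 tilt x [ 0. -0. -1.] F [-0.2  0.6 -0.2] T [-0.01 -0.01  0.03] w 0.278 q [-0.54  0.2   2.02 -0.    0.93 -2.04]
```

View pics/g7.png

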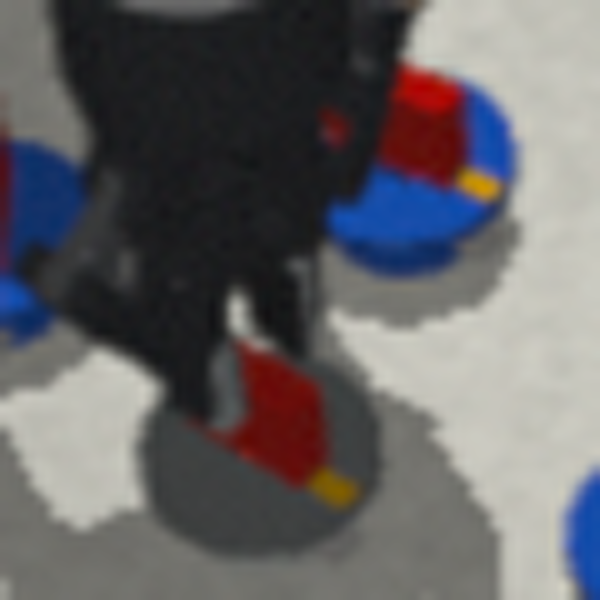

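```bash
python3 -m creep '[{"grip":1.2,"dp":[0,0,0],"rotation":[0,0,0]},{"grip":1.2,"dp":[0,0,0],"rotation":[0,0,0]},{"grip":1.2,"dp":[0,0,0],"rotation":[0,0,0]}]' 25; python3 -c "
from st import *
st()";   python3 -m creep '[{"grip":0.9,"dp":[0,0,0],"rotation":[0,0,0]},{"grip":0.9,"dp":[0,0,0],"rotation":[0,0,0]},{"grip":0.9,"dp":[0,0,0],"rotation":[0,0,0]}]' ;python3 - <<'E'
from st import *
st()
im2,d2=bot.read_camera("scene")
B=cv2.resize(im2[195:255,205:265],(600,600),interpolation=cv2.INTER_CUBIC)
cv2.imwrite("pics/g8.png",B[:,:,::-1])
E
```

```text
time: 6.18
tool_pos: [0.4868, -0.2634, 0.0536]
tcp_rot: [0.06, 1.57, -0.06]
wrist_force: [-0.9, 0.6, 0.3]
width: 0.15
t 6.18 p [ 486.8 -263.4   53.6] tooly yaw 85.6 tilt x [ 0.  0. -1.] F [-0.9  0.6  0.3] T [0.13 0.02 0.02] w 0.15 q [-0.54  0.2   2.02  0.    0.93 -2.04]
time: 6.43
tool_pos: [0.4868, -0.2634, 0.0536]
tcp_rot: [0.06, 1.57, -0.06]
wrist_force: [-0.3, 1.1, 1.3]
width: 0.154
t 6.43 p [ 486.8 -263.4   53.6] tooly yaw 85.6 tilt x [ 0.  0. -1.] F [-0.3  1.1  1.3] T [ 0.15 -0.    0.02] w 0.154 q [-0.54  0.2   2.02  0.    0.93 -2.04]
```

View pics/g8.png

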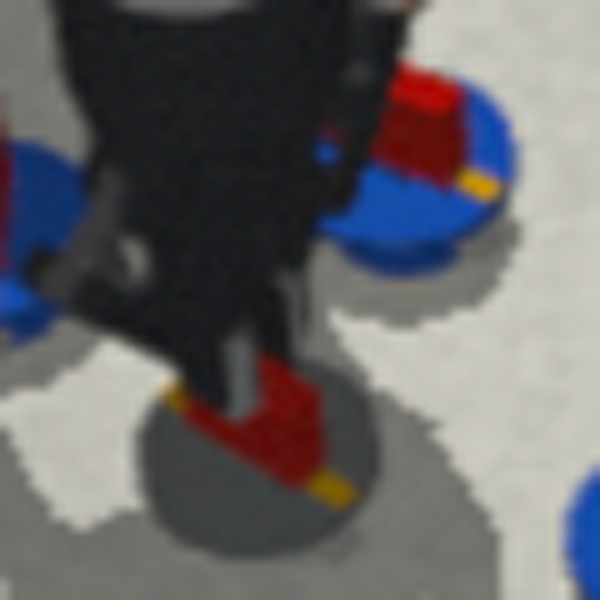

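```bash
python3 -m creep '[{"grip":0.9,"dp":[0,0,0],"rotation":[0,0,0]},{"grip":0.9,"dp":[0,0,0],"rotation":[0,0,0]},{"grip":0.9,"dp":[-0.3,0,0],"rotation":[0,0,0]},{"grip":0.9,"dp":[-1,0,0],"rotation":[0,0,0]},{"grip":0.9,"dp":[-2,0,0],"rotation":[0,0,0]}]' 45; python3 - <<'E'
from st import *
st()
im2,d2=bot.read_camera("scene")
B=cv2.resize(im2[195:255,205:265],(600,600),interpolation=cv2.INTER_CUBIC)
cv2.imwrite("pics/g9.png",B[:,:,::-1])
E
```

```text
time: 6.9
tool_pos: [0.4855, -0.2628, 0.0726]
tcp_rot: [0.061, 1.573, -0.059]
wrist_force: [0.1, -0.8, -2.7]
width: 0.144
t 6.9 p [ 485.5 -262.8   72.6] tooly yaw 85.6 tilt x [-0.003  0.001 -1.   ] F [ 0.1 -0.8 -2.7] T [-0.05  0.02  0.03] w 0.144 q [-0.54  0.17  2.   -0.    0.97 -2.04]
```

View pics/g9.png

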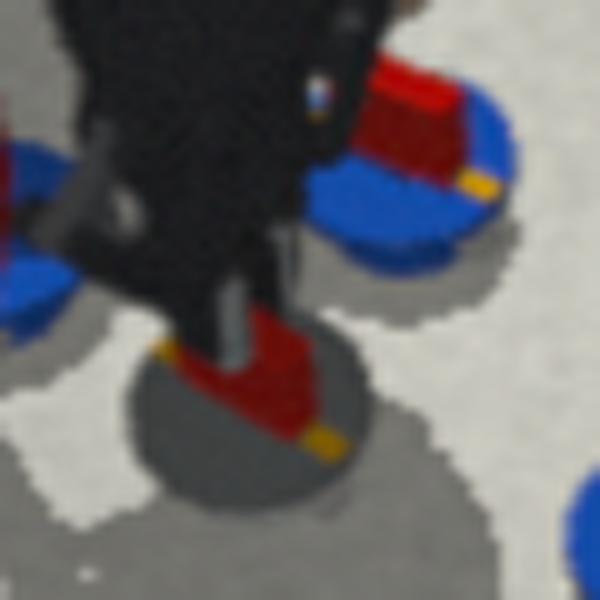

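```bash
python3 -m creep '[{"grip":0.9,"dp":[-3,0,0],"rotation":[0,0,0]},{"grip":0.9,"dp":[-6,0,0],"rotation":[0,0,0]},{"grip":0.9,"dp":[-9,0,0],"rotation":[0,0,0]},{"grip":0.9,"dp":[-12,0,0],"rotation":[0,0,0]},{"grip":0.9,"dp":[-14.5,0,0],"rotation":[0,0,0]}]';python3 -c "
from st import *
to((.5428,.1722,.22),97.2)"
```

```text
time: 7.37
tool_pos: [0.4873, -0.2639, 0.2216]
tcp_rot: [0.059, 1.567, -0.061]
wrist_force: [0.8, -0.4, -2.0]
width: 0.143
t 7.37 p [ 487.3 -263.9  221.6] tooly yaw 85.6 tilt x [ 0.002 -0.002 -1.   ] F [ 0.8 -0.4 -2. ] T [ 0.02 -0.05 -0.04] w 0.143 q [-0.54  0.03  1.87 -0.    1.24 -2.04]
dp [ 0.1  43.9   2.19] rot [-0.202  0.002  0.002]
```

```bash
python3 -m creep '[{"grip":0.9,"dp":[0,3,0.1],"rotation":[-0.03,0,0]},{"grip":0.9,"dp":[0,6,0.3],"rotation":[-0.06,0,0]},{"grip":0.9,"dp":[0,9,0.45],"rotation":[-0.1,0,0]},{"grip":0.9,"dp":[0,12,0.6],"rotation":[-0.15,0,0]},{"grip":0.9,"dp":[0,15,0.75],"rotation":[-0.2,0,0]}]';python3 -c "
from st import *
to((.5428,.1722,.22),97.2)"
```

```text
time: 7.78
tool_pos: [0.5058, -0.1134, 0.2193]
tcp_rot: [-0.099, 1.567, 0.098]
wrist_force: [0.4, 0.3, -2.1]
width: 0.141
t 7.78 p [ 505.8 -113.4  219.3] tooly yaw 97.16 tilt x [ 0.001 -0.    -1.   ] F [ 0.4  0.3 -2.1] T [ 0.01  0.03 -0.03] w 0.141 q [-0.27 -0.03  1.94 -0.    1.24 -1.96]
dp [-0.08 27.87  7.24] rot [-0.001  0.001  0.001]
```

```bash
python3 -m creep '[{"grip":0.9,"dp":[0,3,0.8],"rotation":[0,0,0]},{"grip":0.9,"dp":[0,6,1.6],"rotation":[0,0,0]},{"grip":0.9,"dp":[0,9,2.4],"rotation":[0,0,0]},{"grip":0.9,"dp":[0,12,3.1],"rotation":[0,0,0]},{"grip":0.9,"dp":[0,15,3.9],"rotation":[0,0,0]}]';python3 -m creep '[{"grip":0.9,"dp":[0,3,0.8],"rotation":[0,0,0]},{"grip":0.9,"dp":[0,6,1.6],"rotation":[0,0,0]},{"grip":0.9,"dp":[0,9,2.4],"rotation":[0,0,0]},{"grip":0.9,"dp":[0,11.5,3],"rotation":[0,0,0]},{"grip":0.9,"dp":[0,12.5,3.3],"rotation":[0,0,0]}]';python3 -m creep '[{"grip":0.9,"dp":[0,0,0],"rotation":[0,0,0]},{"grip":0.9,"dp":[0,0,0],"rotation":[0,0,0]}]';python3 - <<'E'
from st import *
to((.5428,.1722,.22),97.2)
im2,d2=bot.read_camera("scene");im,_=bot.read_camera("top")
np.savez("hang.npz",s=im2,t=im)
B=cv2.resize(im2[85:165,285:365],(400,400),interpolation=cv2.INTER_CUBIC)
A=cv2.resize(im[160:250,110:200],(400,400),interpolation=cv2.INTER_CUBIC)
cv2.imwrite("pics/m1.png",np.hstack([B,A])[:,:,::-1])
E
```

```text
time: 8.2
tool_pos: [0.526, 0.0406, 0.2192]
tcp_rot: [-0.097, 1.568, 0.097]
wrist_force: [1.0, -0.3, -1.3]
width: 0.14
time: 8.62
tool_pos: [0.5436, 0.1706, 0.2191]
tcp_rot: [-0.097, 1.567, 0.1]
wrist_force: [0.8, -1.0, -2.6]
width: 0.141
time: 8.78
tool_pos: [0.5434, 0.1672, 0.2187]
tcp_rot: [-0.099, 1.569, 0.097]
wrist_force: [0.8, -0.2, -2.7]
width: 0.14
t 8.78 p [543.4 167.2 218.7] tooly yaw 97.14 tilt x [ 0.    -0.001 -1.   ] F [ 0.8 -0.2 -2.7] T [-0.06  0.02 -0.02] w 0.14 q [ 0.26  0.06  1.84 -0.    1.24 -1.44]
dp [-0.13  0.5   0.01] rot [-0.001 -0.     0.001]
```

View pics/m1.png

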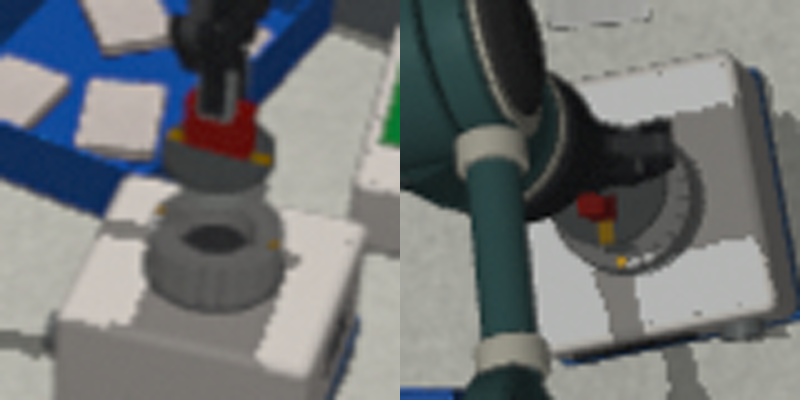

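```bash
python3 - <<'E'
from st import *
D=np.load("hang.npz")
for n,im,b1 in(("scene",D['s'],(312,105,350,140)),("top",D['t'],(140,195,180,225))):
    for c,a in blobs(im,(12,90,50),(35,255,255),b1,1): print(n,c.round(2),a,'z.2002',onz(n,c,.2002)[:2].round(4),'z.135',onz(n,c,.135)[:2].round(4))
E
```

```text
scene [320.07 111.53] 6 z.2002 [0.5199 0.1613] z.135 [0.4805 0.2369]
scene [336.6  116.34] 9 z.2002 [0.5717 0.1667] z.135 [0.5358 0.2427]
scene [317.   126.53] 2 z.2002 [0.5465 0.0966] z.135 [0.5089 0.1679]
scene [339.31 133.35] 3 z.2002 [0.6145 0.1033] z.135 [0.5815 0.175 ]
top [155.84 211.69] 19 z.2002 [0.5154 0.165 ] z.135 [0.5206 0.1814]
top [159.38 218.27] 5 z.2002 [0.4996 0.1556] z.135 [0.504  0.1714]
```

```bash
python3 -m creep '[{"grip":0.9,"dp":[0,0.73,0],"rotation":[0,0,0]},{"grip":0.9,"dp":[1,0.73,0],"rotation":[0,0,0]},{"grip":0.9,"dp":[2,0.73,0],"rotation":[0,0,0]},{"grip":0.9,"dp":[2.5,0.73,0],"rotation":[0,0,0]},{"grip":0.9,"dp":[2.7,0.73,0],"rotation":[0,0,0]}]';python3 -m creep '[{"grip":0.9,"dp":[0,0,0],"rotation":[0,0,0]},{"grip":0.9,"dp":[0,0,0],"rotation":[0,0,0]}]';python3 - <<'E'
from st import *
to((.5426,.1745,.18),97.2)
im2,d2=bot.read_camera("scene");im,_=bot.read_camera("top")
np.savez("hang2.npz",s=im2,t=im)
B=cv2.resize(im2[95:155,295:355],(400,400),interpolation=cv2.INTER_CUBIC)
A=cv2.resize(im[170:230,130:190],(400,400),interpolation=cv2.INTER_CUBIC)
cv2.imwrite("pics/m2.png",np.hstack([B,A])[:,:,::-1])
for n,im,b1 in(("scene",im2,(305,105,355,140)),("top",im,(130,180,180,230))):
    for c,a in blobs(im,(12,90,50),(35,255,255),b1,1): print(n,c.round(2),a,'lid',onz(n,c,.1735)[:2].round(4),'collar',onz(n,c,.135)[:2].round(4))
E
```

```text
time: 9.3
tool_pos: [0.5411, 0.1737, 0.189]
tcp_rot: [-0.097, 1.572, 0.096]
wrist_force: [-0.2, -0.2, -2.7]
width: 0.141
time: 9.47
tool_pos: [0.5423, 0.1743, 0.191]
tcp_rot: [-0.097, 1.569, 0.096]
wrist_force: [0.2, -0.7, -1.0]
width: 0.136
t 9.47 p [542.3 174.3 191. ] tooly yaw 97.05 tilt x [-0.001 -0.    -1.   ] F [ 0.2 -0.7 -1. ] T [ 0.04 -0.01 -0.  ] w 0.136 q [ 0.27  0.09  1.87 -0.    1.19 -1.43]
dp [1.1  0.02 0.03] rot [-0.003 -0.001  0.   ]
scene [319.99 117.7 ] 8 lid [0.5182 0.1663] collar [0.4955 0.21  ]
scene [336.78 122.37] 11 lid [0.571 0.173] collar [0.5503 0.2169]
scene [316.55 127.  ] 2 lid [0.531  0.1233] collar [0.5088 0.1653]
scene [339.45 133.46] 4 lid [0.6015 0.1324] collar [0.5821 0.1748]
top [155.41 212.95] 20 lid [0.5144 0.1726] collar [0.5174 0.1823]
top [159.39 218.27] 5 lid [0.5014 0.1621] collar [0.504  0.1714]
```

View pics/m2.png

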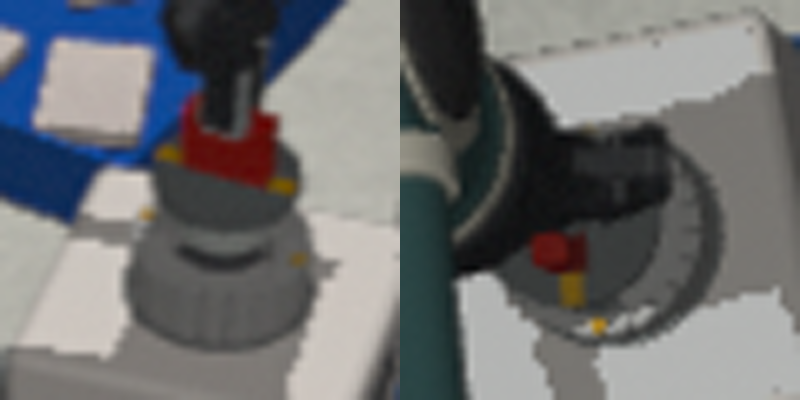

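```bash
python3 -m creep '[{"grip":0.9,"dp":[0.3,0,0],"rotation":[0,0,0]},{"grip":0.9,"dp":[0.6,0,0],"rotation":[0,0,0]},{"grip":0.9,"dp":[0.9,0,0],"rotation":[0,0,0]},{"grip":0.9,"dp":[0.9,0,0],"rotation":[0,0,0]}]';python3 -m creep '[{"grip":0.9,"dp":[0.15,0,0],"rotation":[0,0,0]},{"grip":0.9,"dp":[0.3,0,0],"rotation":[0,0,0]},{"grip":0.9,"dp":[0.3,0,0],"rotation":[0,0,0]}]'; python3 -c "
from st import *
st()"
```

```text
time: 9.9
tool_pos: [0.5419, 0.1744, 0.1816]
tcp_rot: [-0.097, 1.57, 0.097]
wrist_force: [-0.4, -0.1, -1.9]
width: 0.142
time: 10.15
tool_pos: [0.5423, 0.1745, 0.1791]
tcp_rot: [-0.097, 1.569, 0.097]
wrist_force: [0.3, 0.4, -2.2]
width: 0.138
t 10.15 p [542.3 174.5 179.1] tooly yaw 97.06 tilt x [-0.001 -0.    -1.   ] F [ 0.3  0.4 -2.2] T [-0.03  0.01  0.05] w 0.138 q [ 0.27  0.1   1.88  0.    1.17 -1.43]
```

```bash
for i in 1; do python3 -m creep '[{"grip":0.9,"dp":[0.1,0,0],"rotation":[0,0,0]},{"grip":0.9,"dp":[0.2,0,0],"rotation":[0,0,0]},{"grip":0.9,"dp":[0.2,0,0],"rotation":[0,0,0]}]'; done; python3 -c "
from st import *
st()"
```

```text
time: 10.4
tool_pos: [0.5426, 0.1745, 0.1778]
tcp_rot: [-0.097, 1.568, 0.097]
wrist_force: [-0.4, 0.5, 0.2]
width: 0.143
t 10.4 p [542.6 174.5 177.8] tooly yaw 97.06 tilt x [ 0.  0. -1.] F [-0.4  0.5  0.2] T [-0.04  0.1  -0.01] w 0.143 q [ 0.27  0.1   1.88 -0.    1.16 -1.43]
```

```bash
python3 -m creep '[{"grip":0.9,"dp":[0.1,0,0],"rotation":[0,0,0]},{"grip":0.9,"dp":[0.2,0,0],"rotation":[0,0,0]},{"grip":0.9,"dp":[0.2,0,0],"rotation":[0,0,0]}]'; python3 -c "
from st import *
st()"
```

```text
time: 10.65
tool_pos: [0.5429, 0.1746, 0.1769]
tcp_rot: [-0.097, 1.567, 0.097]
wrist_force: [-3.0, -1.0, 4.9]
width: 0.139
t 10.65 p [542.9 174.6 176.9] tooly yaw 97.07 tilt x [ 0.001  0.    -1.   ] F [-3.  -1.   4.9] T [-0.15  0.4   0.01] w 0.139 q [ 0.27  0.1   1.88 -0.    1.16 -1.43]
```

```bash
python3 -m creep '[{"grip":0.9,"dp":[0,0.05,0],"rotation":[0.02,0,0]},{"grip":0.9,"dp":[0,0.1,0],"rotation":[0.04,0,0]},{"grip":0.9,"dp":[0,0.1,0],"rotation":[0.04,0,0]}]'; python3 -c "
from st import *
st()"
```

```text
time: 10.9
tool_pos: [0.5429, 0.175, 0.1759]
tcp_rot: [-0.066, 1.569, 0.064]
wrist_force: [1.0, -2.1, -1.7]
width: 0.139
t 10.9 p [542.9 175.  175.9] tooly yaw 94.76 tilt x [ 0.001 -0.001 -1.   ] F [ 1.  -2.1 -1.7] T [-0.54 -0.14  0.08] w 0.139 q [ 0.27  0.1   1.88 -0.    1.16 -1.38]
```

```bash
python3 -m creep '[{"grip":0.9,"dp":[0.1,-0.05,0],"rotation":[0,0,0]},{"grip":0.9,"dp":[0.2,-0.05,0],"rotation":[0,0,0]},{"grip":0.9,"dp":[0.2,-0.05,0],"rotation":[0,0,0]}]'; python3 -c "
from st import *
st()"
```

```text
time: 11.15
tool_pos: [0.5427, 0.1748, 0.1735]
tcp_rot: [-0.066, 1.569, 0.065]
wrist_force: [0.1, -2.3, 2.2]
width: 0.143
t 11.15 p [542.7 174.8 173.5] tooly yaw 94.78 tilt x [ 0. -0. -1.] F [ 0.1 -2.3  2.2] T [-0.52 -0.09  0.12] w 0.143 q [ 0.27  0.1   1.88 -0.    1.16 -1.39]
```

```bash
python3 -m creep '[{"grip":0.9,"dp":[0.2,-0.08,0],"rotation":[0,0,0]},{"grip":0.9,"dp":[0.4,-0.08,0],"rotation":[0,0,0]},{"grip":0.9,"dp":[0.6,-0.08,0],"rotation":[0,0,0]},{"grip":0.9,"dp":[0.6,-0.08,0],"rotation":[0,0,0]}]' 60; python3 -c "
from st import *
st()"
```

```text
time: 11.48
tool_pos: [0.5428, 0.1745, 0.1678]
tcp_rot: [-0.065, 1.569, 0.066]
wrist_force: [-0.4, -1.1, 5.0]
width: 0.137
t 11.48 p [542.8 174.5 167.8] tooly yaw 94.77 tilt x [ 0.001  0.001 -1.   ] F [-0.4 -1.1  5. ] T [-0.23  0.11  0.07] w 0.137 q [ 0.27  0.11  1.89  0.    1.15 -1.39]
```

Lugs are through the slots and the spring force is rising (about 7 N net). I'll press a little further.

```bash
python3 -m creep '[{"grip":0.9,"dp":[0.15,-0.03,0],"rotation":[0,0,0]},{"grip":0.9,"dp":[0.3,-0.03,0],"rotation":[0,0,0]},{"grip":0.9,"dp":[0.45,-0.03,0],"rotation":[0,0,0]},{"grip":0.9,"dp":[0.45,-0.03,0],"rotation":[0,0,0]}]'; python3 -c "
from st import *
st()"
```

```text
time: 11.82
tool_pos: [0.543, 0.1746, 0.164]
tcp_rot: [-0.064, 1.569, 0.066]
wrist_force: [-1.4, -0.4, 8.5]
width: 0.13
t 11.82 p [543.  174.6 164. ] tooly yaw 94.76 tilt x [ 0.001  0.001 -1.   ] F [-1.4 -0.4  8.5] T [-0.18  0.29 -0.01] w 0.13 q [ 0.27  0.11  1.89  0.    1.14 -1.39]
```

```bash
python3 -m creep '[{"grip":0.9,"dp":[0.08,0,0],"rotation":[0,0,0]},{"grip":0.9,"dp":[0.08,0,0],"rotation":[0.06,0,0]},{"grip":0.9,"dp":[0.08,0,0],"rotation":[0.12,0,0]},{"grip":0.9,"dp":[0.08,0,0],"rotation":[0.12,0,0]}]'; python3 -c "
from st import *
st()"
```

```text
time: 12.15
tool_pos: [0.5438, 0.1748, 0.1639]
tcp_rot: [0.032, 1.567, -0.03]
wrist_force: [0.1, 0.5, 7.8]
width: 0.133
t 12.15 p [543.8 174.8 163.9] tooly yaw 87.74 tilt x [ 0.003  0.002 -1.   ] F [0.1 0.5 7.8] T [-0.17  0.1  -0.05] w 0.133 q [ 0.27  0.11  1.89  0.    1.14 -1.26]
```

```bash
python3 -m creep '[{"grip":0.9,"dp":[0,0,0],"rotation":[0.05,0,0]},{"grip":0.9,"dp":[0,0,0],"rotation":[0.1,0,0]},{"grip":0.9,"dp":[0,0,0],"rotation":[0.15,0,0]},{"grip":0.9,"dp":[0,0,0],"rotation":[0.15,0,0]}]'; python3 -c "
from st import *
st()"
```

```text
time: 12.48
tool_pos: [0.5439, 0.1748, 0.164]
tcp_rot: [0.15, 1.562, -0.147]
wrist_force: [-0.6, 0.0, 7.6]
width: 0.129
t 12.48 p [543.9 174.8 164. ] tooly yaw 79.17 tilt x [ 0.003  0.002 -1.   ] F [-0.6  0.   7.6] T [-0.16  0.04 -0.  ] w 0.129 q [ 0.27  0.11  1.89  0.    1.14 -1.12]
```

```bash
python3 -m creep '[{"grip":0.9,"dp":[0,0,0],"rotation":[0.08,0,0]},{"grip":0.9,"dp":[0,0,0],"rotation":[0.16,0,0]},{"grip":0.9,"dp":[0,0,0],"rotation":[0.24,0,0]},{"grip":0.9,"dp":[0,0,0],"rotation":[0.3,0,0]},{"grip":0.9,"dp":[0,0,0],"rotation":[0.3,0,0]}]'; python3 - <<'E'
from st import *
st()
im2,d2=bot.read_camera("scene");im,_=bot.read_camera("top")
B=cv2.resize(im2[95:155,295:355],(400,400),interpolation=cv2.INTER_CUBIC)
A=cv2.resize(im[170:230,130:190],(400,400),interpolation=cv2.INTER_CUBIC)
cv2.imwrite("pics/m3.png",np.hstack([B,A])[:,:,::-1])
for n,im,b1 in(("scene",im2,(305,105,355,140)),("top",im,(130,180,180,230))):
    for c,a in blobs(im,(12,90,50),(35,255,255),b1,1): print(n,c.round(2),a,'lid',onz(n,c,.1455)[:2].round(4),'collar',onz(n,c,.135)[:2].round(4))
E
```

```text
time: 12.9
tool_pos: [0.544, 0.1747, 0.164]
tcp_rot: [0.386, 1.533, -0.382]
wrist_force: [0.4, -1.1, 8.9]
width: 0.129
t 12.9 p [544.  174.7 164. ] tooly yaw 61.96 tilt x [ 0.004  0.002 -1.   ] F [ 0.4 -1.1  8.9] T [-0.21  0.05 -0.02] w 0.129 q [ 0.27  0.11  1.89  0.    1.13 -0.81]
scene [322.66 122.48] 4 lid [0.5199 0.1821] collar [0.5139 0.1939]
scene [316.7  126.72] 3 lid [0.5146 0.1552] collar [0.5085 0.1667]
scene [333.49 132.46] 12 lid [0.5702 0.158 ] collar [0.5647 0.1695]
scene [339.3  133.31] 3 lid [0.5867 0.1636] collar [0.5814 0.1752]
top [157.54 189.  ] 2 lid [0.5781 0.1774] collar [0.5794 0.18  ]
top [162.81 193.73] 20 lid [0.5662 0.1634] collar [0.5675 0.1658]
top [151.88 212.02] 17 lid [0.5187 0.1887] collar [0.5195 0.1915]
top [159.23 218.23] 6 lid [0.5033 0.1693] collar [0.504  0.1718]
```

View pics/m3.png

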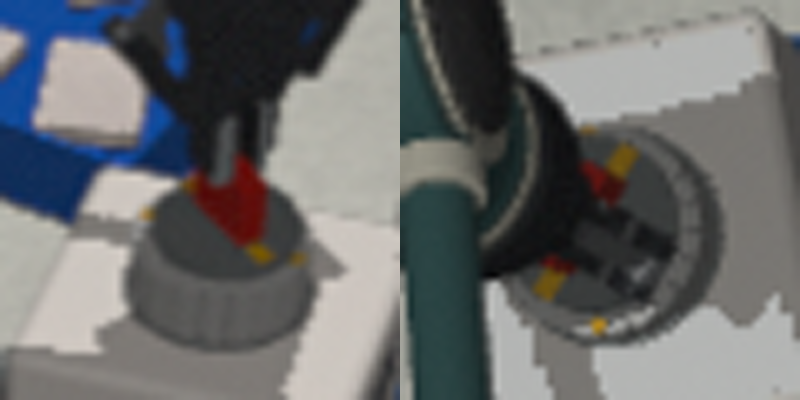

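The marks show the lid turning with the tool and seated flush in the collar. Lid angle is about −28° and the slot about +6.5°, so the stop should be near −42.5°.

```bash
python3 -m creep '[{"grip":0.9,"dp":[0,0,0],"rotation":[0.07,0,0]},{"grip":0.9,"dp":[0,0,0],"rotation":[0.14,0,0]},{"grip":0.9,"dp":[0,0,0],"rotation":[0.2,0,0]},{"grip":0.9,"dp":[0,0,0],"rotation":[0.2,0,0]}]'; python3 -c "
from st import *
st()";  python3 -m creep '[{"grip":0.9,"dp":[0,0,0],"rotation":[0.02,0,0]},{"grip":0.9,"dp":[0,0,0],"rotation":[0.04,0,0]},{"grip":0.9,"dp":[0,0,0],"rotation":[0.04,0,0]}]'; python3 -c "
from st import *
st()"
```

```text
time: 13.33
tool_pos: [0.5434, 0.1742, 0.1639]
tcp_rot: [0.54, 1.501, -0.538]
wrist_force: [-1.5, -1.9, 9.1]
width: 0.132
t 13.33 p [543.4 174.2 163.9] tooly yaw 50.53 tilt x [ 0.002  0.    -1.   ] F [-1.5 -1.9  9.1] T [-0.51  0.37  0.13] w 0.132 q [ 0.27  0.11  1.89 -0.    1.14 -0.62]
time: 13.58
tool_pos: [0.5431, 0.174, 0.1638]
tcp_rot: [0.569, 1.494, -0.568]
wrist_force: [-1.7, -2.8, 9.6]
width: 0.132
t 13.58 p [543.1 174.  163.8] tooly yaw 48.37 tilt x [ 0.002 -0.    -1.   ] F [-1.7 -2.8  9.6] T [-0.54  0.44  0.31] w 0.132 q [ 0.27  0.11  1.89 -0.    1.14 -0.58]
```

```bash
python3 -m creep '[{"grip":0.9,"dp":[0,0,0],"rotation":[0.02,0,0]},{"grip":0.9,"dp":[0,0,0],"rotation":[0.04,0,0]},{"grip":0.9,"dp":[0,0,0],"rotation":[0.04,0,0]}]'; python3 - <<'E'
from st import *
st()
im2,d2=bot.read_camera("scene");im,_=bot.read_camera("top")
for n,im,b1 in(("scene",im2,(305,105,355,140)),("top",im,(130,180,180,230))):
    for c,a in blobs(im,(12,90,50),(35,255,255),b1,1): print(n,c.round(2),a,'lid',onz(n,c,.1455)[:2].round(4),'collar',onz(n,c,.135)[:2].round(4))
E
```

```text
time: 13.83
tool_pos: [0.5431, 0.1739, 0.1638]
tcp_rot: [0.599, 1.485, -0.598]
wrist_force: [-2.1, -2.9, 10.7]
width: 0.135
t 13.83 p [543.1 173.9 163.8] tooly yaw 46.14 tilt x [ 0.002 -0.    -1.   ] F [-2.1 -2.9 10.7] T [-0.59  0.49  0.68] w 0.135 q [ 0.27  0.11  1.89 -0.    1.14 -0.54]
scene [317. 127.] 1 lid [0.516  0.1545] collar [0.51  0.166]
scene [331.31 132.99] 11 lid [0.5659 0.1525] collar [0.5604 0.164 ]
scene [339.3  133.32] 3 lid [0.5867 0.1636] collar [0.5814 0.1752]
top [157.57 189.51] 4 lid [0.5768 0.1773] collar [0.5781 0.1799]
top [165.08 195.78] 19 lid [0.5611 0.1573] collar [0.5623 0.1597]
top [149.29 211.94] 8 lid [0.5187 0.1953] collar [0.5195 0.1981]
```

```bash
python3 -m creep '[{"grip":0.9,"dp":[-0.15,0,0],"rotation":[-0.015,0,0]},{"grip":0.9,"dp":[-0.3,0,0],"rotation":[-0.015,0,0]},{"grip":0.9,"dp":[-0.45,0,0],"rotation":[-0.015,0,0]},{"grip":0.9,"dp":[-0.45,0,0],"rotation":[-0.015,0,0]}]'; python3 -c "
from st import *
st()";python3 -m creep '[{"grip":0.9,"dp":[-0.15,0,0],"rotation":[0,0,0]},{"grip":0.9,"dp":[-0.25,0,0],"rotation":[0,0,0]},{"grip":0.9,"dp":[-0.25,0,0],"rotation":[0,0,0]}]'; python3 -c "
from st import *
st()"
```

```text
time: 14.27
tool_pos: [0.5422, 0.1739, 0.1659]
tcp_rot: [0.587, 1.49, -0.588]
wrist_force: [0.6, -1.3, -0.5]
width: 0.133
t 14.27 p [542.2 173.9 165.9] tooly yaw 46.94 tilt x [-0.001 -0.    -1.   ] F [ 0.6 -1.3 -0.5] T [-0.25 -0.17  0.56] w 0.133 q [ 0.27  0.11  1.89  0.    1.14 -0.55]
time: 14.52
tool_pos: [0.5423, 0.1738, 0.1685]
tcp_rot: [0.587, 1.49, -0.588]
wrist_force: [2.2, -0.9, -5.2]
width: 0.13
t 14.52 p [542.3 173.8 168.5] tooly yaw 46.93 tilt x [-0.001 -0.    -1.   ] F [ 2.2 -0.9 -5.2] T [-0.37 -0.37  0.57] w 0.13 q [ 0.27  0.1   1.89 -0.    1.15 -0.55]
```

```bash
python3 -m creep '[{"grip":0.9,"dp":[0.1,0,0],"rotation":[-0.01,0,0]},{"grip":1.8,"dp":[0.1,0,0],"rotation":[-0.01,0,0]},{"grip":3,"dp":[0.1,0,0],"rotation":[-0.01,0,0]},{"grip":3.5,"dp":[0.1,0,0],"rotation":[-0.01,0,0]},{"grip":3.5,"dp":[0.1,0,0],"rotation":[-0.01,0,0]}]' 30; python3 - <<'E'
from st import *
st()
im2,d2=bot.read_camera("scene");im,_=bot.read_camera("top")
B=cv2.resize(im2[95:155,295:355],(400,400),interpolation=cv2.INTER_CUBIC)
A=cv2.resize(im[170:230,130:190],(400,400),interpolation=cv2.INTER_CUBIC)
cv2.imwrite("pics/m4.png",np.hstack([B,A])[:,:,::-1])
for n,im,b1 in(("scene",im2,(305,105,355,140)),("top",im,(130,180,180,230))):
    for c,a in blobs(im,(12,90,50),(35,255,255),b1,1): print(n,c.round(2),a,'lid',onz(n,c,.150)[:2].round(4),'collar',onz(n,c,.135)[:2].round(4))
E
```

```text
time: 14.93
tool_pos: [0.5427, 0.1742, 0.1687]
tcp_rot: [0.581, 1.491, -0.58]
wrist_force: [0.0, -0.5, -0.1]
width: 0.41
t 14.93 p [542.7 174.2 168.7] tooly yaw 47.46 tilt x [ 0.001  0.001 -1.   ] F [ 0.  -0.5 -0.1] T [-0.01  0.02 -0.05] w 0.41 q [ 0.27  0.1   1.89  0.    1.15 -0.56]
scene [331.48 131.9 ] 10 lid [0.5663 0.1523] collar [0.5584 0.1687]
scene [339.45 133.46] 4 lid [0.5897 0.1583] collar [0.5821 0.1748]
top [157.53 189.46] 4 lid [0.5763 0.1763] collar [0.5782 0.18  ]
top [164.45 195.42] 20 lid [0.5615 0.1579] collar [0.5632 0.1614]
top [149.28 212.14] 7 lid [0.5178 0.1941] collar [0.519  0.1981]
```

View pics/m4.png

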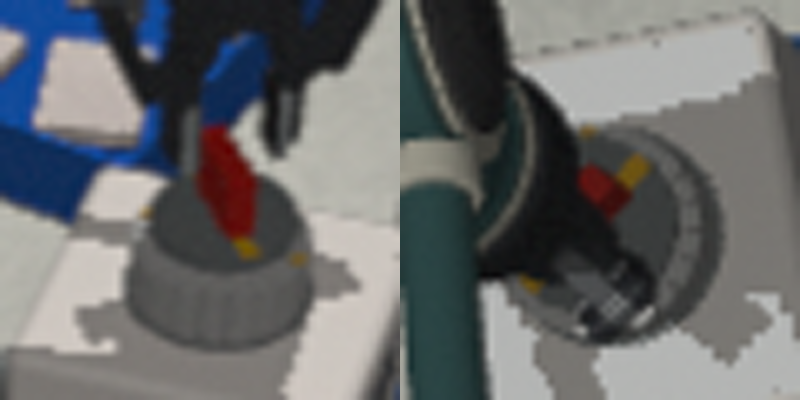

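The lid sprang up and stays. Now I'll retreat straight up and check.

```bash
python3 -m creep '[{"grip":4,"dp":[-1,0,0],"rotation":[0,0,0]},{"grip":5,"dp":[-3,0,0],"rotation":[0,0,0]},{"grip":6,"dp":[-6,0,0],"rotation":[0,0,0]},{"grip":6,"dp":[-9,0,0],"rotation":[0,0,0]},{"grip":6,"dp":[-11,0,0],"rotation":[0,0,0]}]'; python3 -m creep '[{"grip":6,"dp":[0,-4,-2],"rotation":[0,0,0]},{"grip":6,"dp":[0,-8,-4],"rotation":[0,0,0]},{"grip":6,"dp":[0,-12,-6],"rotation":[0,0,0]},{"grip":6,"dp":[0,-15,-8],"rotation":[0,0,0]},{"grip":6,"dp":[0,-15,-8],"rotation":[0,0,0]}]'; python3 - <<'E'
from st import *
st()
im2,d2=bot.read_camera("scene");im,d=bot.read_camera("top")
B=cv2.resize(im2[95:155,295:355],(400,400),interpolation=cv2.INTER_CUBIC)
A=cv2.resize(im[170:230,130:190],(400,400),interpolation=cv2.INTER_CUBIC)
cv2.imwrite("pics/m5.png",np.hstack([B,A])[:,:,::-1])
cv2.imwrite("pics/m5t.png",im[:,:,::-1])
for n,i,b1 in(("scene",im2,(305,105,355,140)),("top",im,(130,180,180,230))):
    for c,a in blobs(i,(12,90,50),(35,255,255),b1,1): print(n,c.round(2),a,'lid',onz(n,c,.150)[:2].round(4),'collar',onz(n,c,.135)[:2].round(4))
for n,dd in(("top",d),("scene",d2)):
    W=cloud(n,dd); r=np.hypot(W[...,0]-.5427,W[...,1]-.1744); z=W[...,2]
    m=(r<.031)&(z>.13)&(z<.165); print(n,'flange z',np.median(z[m]).round(4),'ring',np.median(z[(r>.036)&(r<.040)&(z>.12)]).round(4),'bar top',np.percentile(z[r<.02],90).round(4))
E
```

```text
time: 15.45
tool_pos: [0.5435, 0.1743, 0.2823]
tcp_rot: [0.582, 1.489, -0.578]
wrist_force: [-0.3, 0.1, -0.3]
width: 0.698
time: 15.87
tool_pos: [0.3762, 0.1159, 0.2781]
tcp_rot: [0.579, 1.494, -0.582]
wrist_force: [-0.7, 0.5, -0.4]
width: 0.707
t 15.87 p [376.2 115.9 278.1] tooly yaw 47.48 tilt x [-0.003 -0.001 -1.   ] F [-0.7  0.5 -0.4] T [ 0.06  0.01 -0.03] w 0.707 q [ 0.24 -0.32  2.07  0.    1.4  -0.59]
scene [316. 127.] 1 lid [0.5161 0.148 ] collar [0.5074 0.1644]
scene [331.34 131.46] 13 lid [0.565  0.1539] collar [0.557  0.1703]
scene [339.45 133.44] 4 lid [0.5896 0.1584] collar [0.582  0.1749]
top [157.52 189.41] 4 lid [0.5764 0.1763] collar [0.5784 0.18  ]
top [164.45 195.42] 20 lid [0.5615 0.1579] collar [0.5632 0.1614]
top [150.02 211.22] 15 lid [0.5202 0.1924] collar [0.5214 0.1963]
top [159.37 218.28] 5 lid [0.5029 0.1678] collar [0.5039 0.1715]
top flange z 0.1501 ring 0.1354 bar top 0.1855
scene flange z 0.1474 ring 0.1339 bar top 0.1812
```

View pics/m5.png

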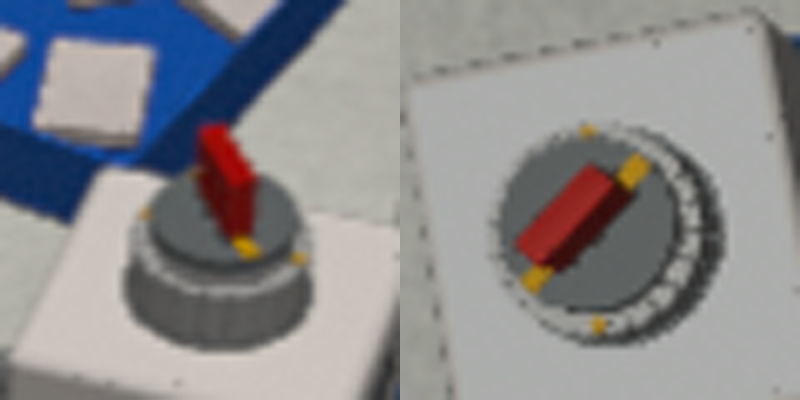

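View pics/m5t.png

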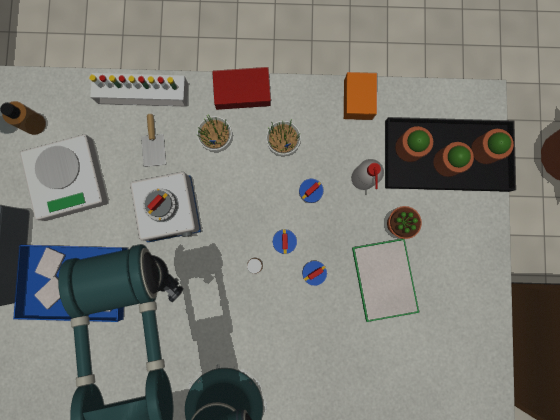

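The flange top is at z ≈ 0.150, so the underside is 20 mm below the collar's top, which is the locked height. The lid is turned 46° from the slots. The bystanders and blue lids sit at the same pixels as at the start.

```bash
python3 -c "
from workcell import bot
print(bot.finish_job())"
```

```text
the job is handed in; nothing more can be done
None
```

The grey-flanged lid is locked on the mill and the job is handed in, at about 16 s of the 72 s allowed. I gripped the lid by its red bar, felt the lugs into the slots and pressed it down with about 11 N. Then I turned it clockwise until the torque rose to 0.68 N m at the stop, let it spring up, and released it.

**Last checks, with the gripper clear:**
- **Height:** the flange top is at z ≈ 150 mm in the top view, which puts the lid's underside 20 mm below the collar's top, the locked depth. The scene view's depth reads about 2.5 mm lower (147.4 mm), in line with its reading of the collar.
- **Angle:** the marks stand about 46° clockwise from the slots. They were about 48° when I pressed against the stop, so the lid turned back about 2° when I eased off and let go. It still sits inside the locking recess.
- **Surroundings:** the bystanders and the blue lids looked unmoved by eye in the final top view.

**What went wrong on the way:**
- **First grasp:** it was off, with the fingers closing to about 5 mm and up to about 17 N pressing on the lid. I released, checked that the lid was still where it had stood, and gripped it again more gently.
- **First try at the slots:** one lug landed on the ring at about 7 N. A small shift and a 2° turn let it drop in.

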